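# Pack the carry-out caddy for the barbecue

### The job

Pack the white caddy for the barbecue: lay the steel tongs lengthwise in its long compartment, stand both glass ramekins next to each other in the large compartment, and stand the pepper mill upright in the small one, all of them resting on the floor of the caddy; set the glass down gently. Leave the wooden toast tongs, the tealight glass, the candlestick and the red mug where they are.

Things in the scene. Friction and masses are not known exactly. Their poses are not given: they have to be found in the camera images.
- caddy: White-walled low divided tray, fixed, 226 (x) by 262 mm (y), on the left or right. Origin: centre of underside. Floor z 8 mm; walls 8 mm thick, top z 34; end boards (y +-127) to z 62; dividers 6 thick, top z 32. Inside, own frame, mm: LONG compartment x -105 to -13, y -123 to 123, nearest the robot; LARGE x -7 to 105, y -123 to 31 (ramekins fit at y -84 and -8); SMALL x -7 to 105, y 37 to 123.
- board: Beech cutting board, fixed, 240 mm along x, 300 mm along y, 18 mm thick, across the table from the caddy; both tongs lie on it. Origin: centre of its underside.
- tongs: Stainless steel kitchen tongs, locked shut (rigid), lying flat on the board: 212 mm long, two steel arms side by side along x, scalloped heads at +x (to x 98 mm), hinge pin and pull ring at -x (to x -115 mm). Origin: underside, near mid-length, z up. 24 mm high; arms at z 3 to 21 mm, 30 mm wide (y) over both at the origin: grasp there. 0.11 kg.
- ramekin_a: Clear glass ramekin, empty, straight-sided, outside diameter 60 mm, 42 mm high, wall 4 mm, 0.12 kg. Origin: centre of its underside, z up. Identical to ramekin_b.
- ramekin_b: Second clear glass ramekin, identical to ramekin_a: diameter 60 mm, 42 mm high, origin at the centre of its underside, z up.
- pepper_mill: Turned beech pepper mill, upright, 120 mm high: foot diameter 46 mm, waist diameter 32 mm at z = 30 to 48 mm, head diameter 42 mm at z = 78 to 98 mm above a thin steel ring, round steel knob of 12 mm diameter on top. Origin: centre of its underside, z up. 0.16 kg.
- toast_tongs: LOOK-ALIKE, stays: flat wooden toast tongs lying on the cutting board, open V of two thin straight arms, 176 mm long along x (joint at -x, open end about 47 mm wide at +x), 20 mm high. Origin: underside, mid-length.
- tealight_glass: LOOK-ALIKE, stays: clear glass tumbler of 60 mm diameter, 68 mm high, taller than the ramekins, with a tealight candle in it. Origin: centre of its underside.
- candlestick: LOOK-ALIKE, stays: turned beech candlestick with a wide flat foot of 68 mm diameter, thin stem, and a 22 mm white candle stub; 123 mm high in all. Origin: centre of its underside.
- mug: Bystander, stays: small red enamel mug, diameter 66 mm, 58 mm high, handle reaching 56 mm from the centre along its +y. Origin: centre of its underside.
There are look-alikes about, which are no part of the job. Leave any blue or purple look-alike of the ramekin_a alone. Leave any blue look-alike of the ramekin_b alone.

How it is judged:
By the outcome, as a careful person would: the job done as asked, in the order asked, and still so for the second after the job is handed in, with the robot touching nothing.
It also fails if it takes over 115 s, if anything falls off the work surface, if the arm or the gripper's body presses on something with over 40 N, if the wrist force passes 120 N, or if a joint passes its speed limit or range.

### The arm

A 7-joint arm with a two-finger parallel gripper is mounted at the origin on the work surface. World frame = base frame: x ahead of the robot, y to its left, z up, the work surface at z = 0. Lengths are in m, angles in rad, forces in N, time in s.
With the tool pointing down it reaches from about 0.425 to 0.875 m from the base axis. Payload 4.7 kg.
Tool frame: the origin (TCP) lies at the very end of the fingers, on their centre line; the grasp point (between the pads) lies manip.tcp_to_grasp behind it (manip.tcp_to_grasp is the distance from the TCP to the grasp point, in m); z points along the fingers, y is the line along which they close (so a half turn about z gives the same grasp; the last joint's range is limited). The gripper opens to 85 mm and grips with 20 to 120 N. Pads are 22 mm wide; open, the fingers measure 114 mm over their backs; the gripper's body (76 mm by 85 mm) begins 54 mm behind the grasp point. The pads swing forward as they close: fully open they stand 13 mm farther back than shut.
Start: joints at [1.261, 0.321, -0.07, 1.45, 0.023, 1.371, -0.057], TCP at [0.207, -0.616, 0.206] pointing down, gripper open.
Joint ranges: [-2.86, 2.86], [-0.3, 2.09], [-1.38, 1.24], [0.06, 2.45], [-1.56, 4.7], [0.09, 2.05], [-2.69, 2.69]. Speed limits (rad/s): [2.57, 2.57, 3.14, 3.14, 3.14, 3.14, 3.14].

### API

Orientations are given as a 3x3 rotation matrix whose columns are the frame's x, y, z axes.
In Python, from rig import manip, viewer, ticket gives the robot as it stands.
- The arm moves only by the tool drive_tool, never from a script. Its argument "increments" is a list of rows, each an object with "slide": the shift along the tool's x, y, z in units of 40 mm (1.0 is 40 mm), a list of three; "dr": the turn, a rotation vector about the tool's x, y, z in units of 6 degrees (1.0 is 6 degrees), a list of three; "jaw": the opening, from 0 (shut) to 1 (fully open). In form: [{"slide": [tx, ty, tz], "dr": [ax, ay, az], "jaw": jaw}, ...]. A call has 1 to 12 rows; each row is the pose to reach, as a shift and turn from the pose commanded when the call began, along the tool's axes at that moment; what a row does not reach only later rows make up. A row lasts 1/12 s, in which the tool goes at most 41.7 mm and 7.16 degrees, less where a joint would pass 70% of its speed; a pose out of reach is approached as far as the arm can. A call with a gripper value outside its range is refused whole. The fingers move at their own pace and stop on an object; the grip force is fixed at half the most. Time passes only in rows, so rows that repeat a pose let the fingers close. It gives the time, the measured TCP pose, the force, the opening and the grip force at its end, in the units of the state.
- manip.get_state(): the state, without advancing time (a new reading comes with each control period).
- viewer.snapshot(name): name is "scene" or "top" or "wrist"; returns a dict with "img" (384x512x3 uint8, blue, green, red), "z_map" (384x512 float32, m along the optical axis (not along the pixel's ray), 0 where there is no reading), "K" (3x3 intrinsics, pixels), "k1" (the pictures are not rectified: a ray, as slopes to the right and down, at radius r is drawn at 1 + k1 r^2 times it, then the intrinsics apply), "R" (3x3) and "t" (3): a world point X has camera coordinates R X + t. Camera axes: x right, y down, z forward; pixel columns grow to the right and rows downward; lengths in m; the calibration is good to about 2 mm. A picture is of the moment at which its call begins.
- ticket.hand_in(): hands the job in; it is judged then, once.
The state is a dict: "clock": time; "joint_pos": joint angles; "dq": joint speeds; "effort": joint torques, N m; "position": TCP position; "eef_rot": TCP orientation; "contact_force": force on the tool from outside, world axes, zero at the start; "wrist_torque": the same for the moment, N m; "width": finger opening in m; "gripper_force": force on a finger pad.
Only numpy, scipy, OpenCV 4.12 (cv2) and the standard library are available. Lean on these libraries where they do the work, as an engineer would, in place of code of your own. Each camera call takes 0.05 s, during which the arm holds its last target. There are 200 camera calls.

## Working session

There is one attempt and no reset: what is moved stays moved. The work goes in short steps, Python scripts to look and compute and a tool call to move; the robot and the scene stay as the last step left them, time stands still between calls to the robot, and variables do not carry over. Pictures are saved under pics/ and viewed, at most 14 in all, crops included, and the job is handed in when it is done.

Besides the shell and the picture viewer there is one more tool, called after "Emit:" as name(argument=value, ...) on one line, values as JSON. drive_tool: Moves the arm, as the interface text tells. Its arguments: {"type":"object","properties":{"increments":{"type":"array"}},"required":["increments"]}

```bash
mkdir -p pics; ls; cat > h.py <<'E'
import numpy as np,cv2
from rig import manip,viewer,ticket
def ray(s,u,v):
    K,k1=s["K"],s["k1"]
    d=cv2.undistortPoints(np.array([[[u,v]]],float),K,np.array([k1,0,0,0,0.]))[0,0]
    return np.array([d[0],d[1],1.])
def px2w(s,u,v,depth=None,z=None):
    R,t=np.array(s["R"]),np.array(s["t"]);d=ray(s,u,v);c=-R.T@t;w=R.T@d
    if z is not None: return c+w*(z-c[2])/w[2]
    if depth is None: depth=float(s["z_map"][int(round(v)),int(round(u))])
    return c+w*depth
def cloud(s):
    h,w=s["z_map"].shape;u,v=np.meshgrid(np.arange(w),np.arange(h))
    p=np.stack([u,v],-1).reshape(-1,1,2).astype(float)
    d=cv2.undistortPoints(p,s["K"],np.array([s["k1"],0,0,0,0.]))[:,0]
    z=s["z_map"].reshape(-1,1);X=np.hstack([d,np.ones_like(z)])*z
    return ((X-s["t"])@np.array(s["R"])).reshape(h,w,3)
E
python3 - <<'E'
from h import *
import pickle
for n in("scene","top","wrist"):
    s=viewer.snapshot(n);cv2.imwrite(f"pics/{n}0.png",s["img"]);pickle.dump(s,open(f"{n}0.pkl","wb"))
    print(n,s["K"],s["k1"],-np.array(s["R"]).T@s["t"],np.round(s["R"],3).tolist())
st=manip.get_state();print(st,manip.tcp_to_grasp)
a=cv2.imread("pics/scene0.png");b=cv2.imread("pics/top0.png")
E
```

```text
pics
scene [[410.36851953   0.         251.26651371]
 [  0.         410.36851953 190.66200664]
 [  0.           0.           1.        ]] 2.4761192970837872e-05 [ 0.98932045 -0.27338951  0.94897751] [[0.487, 0.873, 0.011], [0.732, -0.401, -0.551], [-0.477, 0.277, -0.834]]
top [[408.47086203   0.         249.30846335]
 [  0.         408.47086203 183.93839091]
 [  0.           0.           1.        ]] -0.08324104031610534 [ 0.29911716 -0.00556817  0.87459844] [[0.052, -0.999, 0.005], [-0.976, -0.052, -0.213], [0.213, 0.006, -0.977]]
wrist [[281.71249251   0.         255.36960181]
 [  0.         281.71249251 194.37859342]
 [  0.           0.           1.        ]] -0.06697551721894476 [ 0.27962473 -0.59078472  0.37231659] [[0.319, -0.948, -0.002], [-0.904, -0.305, 0.299], [-0.284, -0.094, -0.954]]
{'clock': 0.15, 'joint_pos': array([ 1.26112022,  0.32163154, -0.0700859 ,  1.45140961,  0.02256766,
        1.37081108, -0.05690492]), 'dq': array([-0.00101672, -0.00218787, -0.00104037, -0.00384793,  0.0012989 ,
       -0.00092698,  0.00077325]), 'effort': array([-1.62733108e-04, -4.94095373e+01, -3.82867707e-01, -3.14685452e+01,
        1.31865864e-02,  8.27802345e-03, -5.16290754e-06]), 'position': array([ 0.20661847, -0.61580692,  0.2052811 ]), 'eef_rot': array([[ 9.48036213e-01,  3.18162012e-01, -5.21620697e-04],
       [ 3.18162435e-01, -9.48035214e-01,  1.37789316e-03],
       [-5.61215273e-05, -1.47225273e-03, -9.99998915e-01]]), 'contact_force': array([ 0.48238631, -0.00655874,  0.11659981]), 'wrist_torque': array([0.05919304, 0.02975104, 0.02032088]), 'gripper_force': 0.0, 'width': 0.08564814432847027} 0.0187
```

View pics/top0.png

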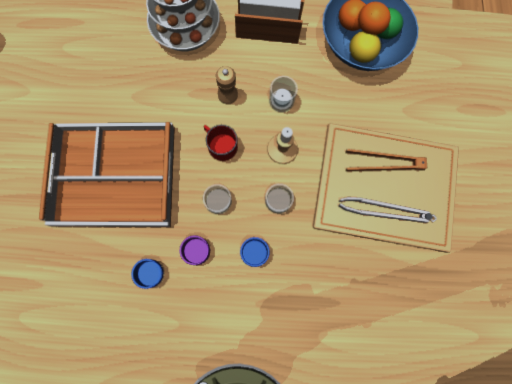

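View pics/scene0.png

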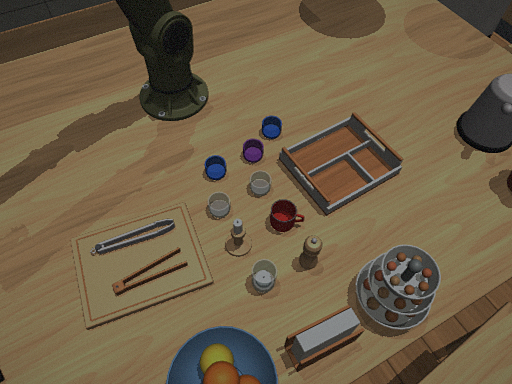

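Top view: caddy at (108,175) on the left (+y), board at (388,185). Steel tongs are at (385,210) with the ring at the right end; the wooden V is at (385,160) and stays. There are two clear low glasses, at (218,199) and (280,198), and a mill with a dark waist at (227,85). The tealight glass is at (283,95), candlestick (283,145), mug (221,140), and the blue/purple ramekins are at (255,252), (148,273) and (196,250). I'll confirm with a crop and measure.

```bash
python3 - <<'E'
from h import *
import pickle
T=pickle.load(open("top0.pkl","rb"));S=pickle.load(open("scene0.pkl","rb"))
a=cv2.resize(T["img"][60:245,30:310],(800,528),interpolation=cv2.INTER_CUBIC)
cv2.imwrite("pics/cropA.png",a)
b=cv2.resize(S["img"][155:305,70:340],(800,444),interpolation=cv2.INTER_CUBIC)
cv2.imwrite("pics/cropB.png",b)
for n,s,P in(("top",T,dict(ra=(218,199),rb=(280,198),mill=(226,73),tea=(283,100),tong=(385,208),board=(390,185),table=(300,300),caddyfloor=(140,150),longf=(110,200),mug=(222,143))),("scene",S,dict(ra=(260,184),rb=(219,206),mill=(313,243),board=(130,255)))):
    C=cloud(s)
    for k,(u,v) in P.items(): print(n,k,np.round(C[v,u],3))
# grid of heights: clusters in top
C=cloud(T);Z=C[...,2]
# steel tongs : above board, in region
m=np.zeros(Z.shape,bool);m[185:232,325:450]=1
mm=m&(Z>.026)
p=C[mm][:,:3];print("tongs pts",len(p),p.mean(0),p.min(0),p.max(0))
r=cv2.minAreaRect((p[:,:2]*1000).astype(np.float32));print(r)
m=np.zeros(Z.shape,bool);m[115:235,35:180]=1
mm=m&(Z>.022);p=C[mm];r=cv2.minAreaRect((p[:,:2]*1000).astype(np.float32));print("caddy",r,len(p))
for nm,(u0,u1,v0,v1) in dict(ra=(198,240,180,220),rb=(260,300,180,220),mill=(210,245,60,110)).items():
    m=np.zeros(Z.shape,bool);m[v0:v1,u0:u1]=1
    mm=m&(Z>.02);p=C[mm];print(nm,len(p),p.mean(0),np.percentile(p,[2,98],axis=0).round(3).tolist())
E
```

```text
top ra [0.451 0.066 0.007]
top rb [ 0.461 -0.068  0.005]
top mill [0.693 0.059 0.116]
top tea [ 0.661 -0.062  0.068]
top tong [ 0.449 -0.294  0.016]
top board [ 0.5   -0.305  0.017]
top table [ 0.249 -0.118  0.   ]
top caddyfloor [0.553 0.248 0.005]
top longf [0.436 0.3   0.008]
top mug [0.579 0.066 0.005]
scene ra [0.445 0.07  0.009]
scene rb [ 0.452 -0.061  0.005]
scene mill [0.701 0.058 0.11 ]
scene board [ 0.48  -0.318  0.018]
tongs pts 847 [ 0.43781389 -0.28801197  0.05596763] [ 0.29911716 -0.39926575  0.0260159 ] [ 0.4653073  -0.00556817  0.87459844]
((408.7467041015625, -188.2454071044922), (96.86421203613281, 414.9405517578125), 17.829204559326172)
caddy ((476.29705810546875, 210.93511962890625), (486.3016357421875, 276.72412109375), 80.34564208984375) 3578
ra 261 [0.44753587 0.06515537 0.04690921] [[0.42, 0.036, 0.021], [0.477, 0.094, 0.045]]
rb 264 [ 0.45491146 -0.06318911  0.0501598 ] [[0.428, -0.092, 0.021], [0.485, -0.034, 0.045]]
mill 571 [0.68339911 0.05922211 0.09105404] [[0.676, 0.041, 0.022], [0.71, 0.08, 0.119]]
```

View pics/cropA.png

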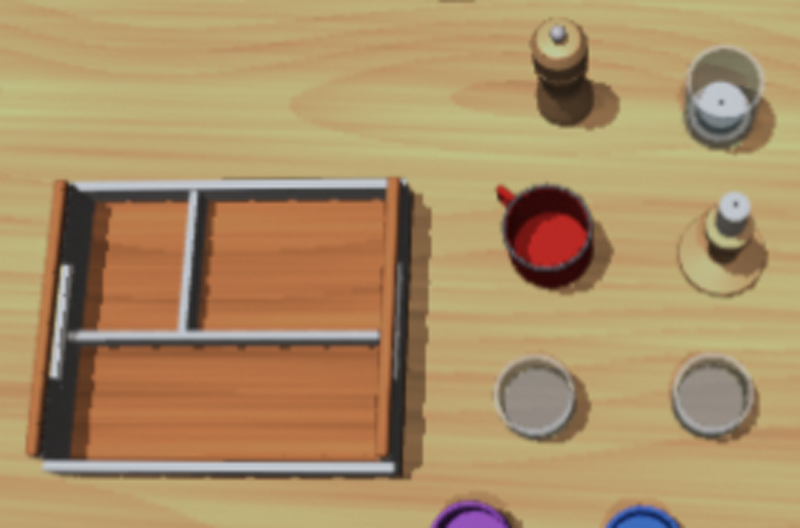

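View pics/cropB.png

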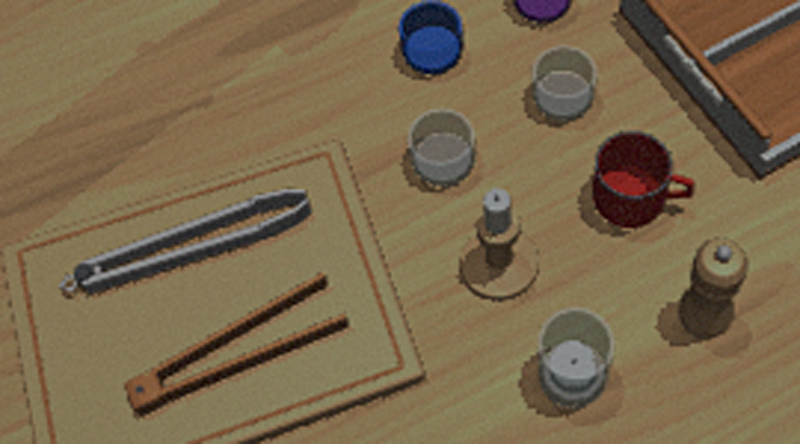

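Crops confirm the targets. The two low, clear, empty glasses, top-view (218,199) and (280,198), are the ramekins; the taller glass at (283,95) holds a candle. The turned piece with a knob and round head at (227,85) is the mill, since (283,145) has a wide foot and a candle. The grey metal tongs with the ring are at (385,210). Next: refine positions from both views, discarding missing depth.

```bash
cat > meas.py <<'E'
from h import *
import pickle
from scipy.optimize import least_squares
T=pickle.load(open("top0.pkl","rb"));S=pickle.load(open("scene0.pkl","rb"))
def circ(p):
    f=least_squares(lambda q:np.hypot(p[:,0]-q[0],p[:,1]-q[1])-q[2],[*p[:,:2].mean(0),.03],loss="soft_l1",f_scale=.002);return f.x.round(4)
for n,s in(("top",T),("scene",S)):
    ok=s["z_map"]>0;P=cloud(s)[ok];X,Y,Z=P.T
    for k,(x,y) in dict(ra=(.448,.065),rb=(.455,-.063)).items():
        p=P[(np.hypot(X-x,Y-y)<.045)&(Z>.037)&(Z<.06)];print(n,k,len(p),np.percentile(p[:,2],95).round(4),circ(p))
    p=P[(np.hypot(X-.70,Y-.059)<.05)&(Z>.076)&(Z<.100)];print(n,"mill",len(p),p.mean(0),circ(p))
    p=P[(np.hypot(X-.70,Y-.059)<.05)&(Z>.113)&(Z<.13)];print(n,"knob",len(p),p.mean(0),p[:,2].max())
    p=P[(X>.37)&(X<.483)&(Y<-.15)&(Y>-.46)&(Z>.027)&(Z<.06)]
    print(n,"tongs",len(p),np.percentile(p[:,2],95),p.min(0),p.max(0),cv2.minAreaRect((p[:,:2]*1000).astype(np.float32)))
    q=P[(X>.3)&(X<.7)&(Y<-.1)&(Y>-.55)&(Z>.013)&(Z<.023)];print(n,"board z",np.median(q[:,2]),cv2.minAreaRect((q[:,:2]*1000).astype(np.float32)))
    q=P[(X>.35)&(X<.66)&(Y>.12)&(Y<.48)&(Z>.027)&(Z<.07)];print(n,"caddy",len(q),q.min(0),q.max(0),cv2.minAreaRect((q[:,:2]*1000).astype(np.float32)))
    q=q[q[:,2]>.057];print(n,"endboards",len(q),cv2.minAreaRect((q[:,:2]*1000).astype(np.float32)))
    q=P[(X>.40)&(X<.45)&(Y>.2)&(Y<.38)];print(n,"floor z",np.median(q[:,2]))
E
python3 meas.py
```

```text
top ra 175 0.0443 [0.4486 0.0658 0.0277]
top rb 175 0.0442 [ 0.4568 -0.0639  0.0277]
top mill 109 [0.68292696 0.05873228 0.09108401] [0.6969 0.0616 0.0203]
top knob 26 [0.69586604 0.06164953 0.11723831] 0.12108515354659005
top tongs 806 0.04239286234541369 [ 0.4202198  -0.39926575  0.02709771] [ 0.4653073  -0.18859134  0.04563621] ((443.7431640625, -294.32568359375), (211.43199157714844, 33.16471481323242), 85.00697326660156)
top board z 0.01776237889866066 ((498.6180114746094, -302.53985595703125), (300.73297119140625, 241.45709228515625), 82.89771270751953)
top caddy 3229 [0.35072857 0.1200196  0.02700519] [0.61032519 0.43832208 0.06537483] ((474.9940490722656, 279.8491516113281), (261.67669677734375, 309.14459228515625), 2.5519700050354004)
top endboards 961 ((491.8565368652344, 301.72119140625), (208.2685089111328, 264.9418029785156), 3.3262383937835693)
top floor z 0.007996086117517122
scene ra 108 0.0438 [0.4492 0.0673 0.0279]
scene rb 114 0.0432 [ 0.4577 -0.0625  0.0278]
scene mill 94 [0.70757303 0.05157096 0.09094558] [0.6976 0.0627 0.02  ]
scene knob 21 [0.6987158  0.06146613 0.11744765] 0.12117586685723623
scene tongs 754 0.04216344697511312 [ 0.42055644 -0.39878548  0.02703684] [ 0.4677752  -0.18940269  0.04615133] ((441.6826477050781, -293.8536682128906), (211.24705505371094, 34.68803787231445), 81.79310607910156)
scene board z 0.017515880356310503 ((499.607421875, -301.6183166503906), (300.15338134765625, 241.4188690185547), 82.48188781738281)
scene caddy 2043 [0.35389527 0.12073236 0.02700865] [0.61248033 0.43787435 0.06708875] ((477.0321960449219, 280.9916687011719), (261.8736572265625, 308.5693664550781), 2.984182596206665)
scene endboards 481 ((492.5783996582031, 302.5101623535156), (210.36431884765625, 266.95489501953125), 2.8544061183929443)
scene floor z 0.007555000015670841
```

```bash
cat > go.py <<'E'
# usage: python3 go.py x y z yawdeg : total shift/turn to pointing-down pose, in drive units
from h import *
import sys
from scipy.spatial.transform import Rotation as Ro
def go(x,y,z,yaw):
    s=manip.get_state();R=s["eef_rot"];a=np.radians(yaw)
    D=np.array([[np.cos(a),np.sin(a),0],[np.sin(a),-np.cos(a),0],[0,0,-1.]])
    sl=R.T@(np.array([x,y,z])-s["position"])/.04
    dr=Ro.from_matrix(R.T@D).as_rotvec(degrees=True)/6
    print("t",round(s["clock"],2),"slide",sl.round(3),"dr",dr.round(3),"rows>=",round(max(np.linalg.norm(sl)*40/41.7,np.linalg.norm(dr)*6/7.16),1),"w",round(s["width"],4))
if __name__=="__main__": go(*map(float,sys.argv[1:]))
E
cat > m2.py <<'E'
from h import *
import pickle
for n in("top","scene"):
    s=pickle.load(open(n+"0.pkl","rb"));ok=s["z_map"]>0;P=cloud(s)[ok];X,Y,Z=P.T
    def line(m,ax):
        q=P[m];c=np.polyfit(q[:,ax],q[:,1-ax],1)
        for _ in range(4):
            r=q[:,1-ax]-np.polyval(c,q[:,ax]);k=abs(r)<.006;c=np.polyfit(q[k,ax],q[k,1-ax],1)
        return k.sum(),np.degrees(np.arctan(c[0])).round(2),c
    for nm,m,ax,at in(("endR",(X>.4)&(X<.58)&(Y>.13)&(Y<.21)&(Z>.058)&(Z<.07),0,.4922),("endL",(X>.4)&(X<.58)&(Y>.38)&(Y<.46)&(Z>.058)&(Z<.07),0,.4922),
      ("near",(X>.36)&(X<.41)&(Y>.2)&(Y<.4)&(Z>.03)&(Z<.038),1,.302),("far",(X>.58)&(X<.63)&(Y>.2)&(Y<.4)&(Z>.03)&(Z<.038),1,.302),
      ("div",(X>.46)&(X<.51)&(Y>.2)&(Y<.4)&(Z>.028)&(Z<.037),1,.302),("divy",(X>.5)&(X<.59)&(Y>.31)&(Y<.37)&(Z>.028)&(Z<.037),0,.54)):
        k,d,c=line(m,ax);print(n,nm,k,d,np.polyval(c,at).round(4))
    m=(X>.40)&(X<.483)&(Y<-.15)&(Y>-.46)&(Z>.03)&(Z<.05);q=P[m][:,:2]
    for lo,hi in((-.37,-.34),(-.34,-.31),(-.31,-.28),(-.28,-.25),(-.25,-.22)):
        w=q[(q[:,1]>lo)&(q[:,1]<hi)];print("  tong",lo,np.percentile(w[:,0],[2,50,98]).round(4))
    print(" ends",q[:,1].min(),q[:,1].max())
E
python3 m2.py; python3 go.py .444 -.2855 .2 83
```

```text
top endR 414 3.14 0.174
top endL 373 3.39 0.4276
top near 374 -3.38 0.3818
top far 343 -2.71 0.6002
top div 243 -3.78 0.481
top divy 136 3.4 0.3372
  tong -0.37 [0.4217 0.4334 0.4477]
  tong -0.34 [0.4243 0.4317 0.4521]
  tong -0.31 [0.4267 0.4347 0.457 ]
  tong -0.28 [0.4296 0.453  0.4619]
  tong -0.25 [0.4322 0.4571 0.4651]
 ends -0.39926574606571874 -0.1885913377244424
scene endR 193 3.06 0.1744
scene endL 168 3.04 0.4284
scene near 162 -3.21 0.384
scene far 207 -3.21 0.6025
scene div 152 -3.13 0.4831
scene divy 77 2.53 0.3389
  tong -0.37 [0.4229 0.4329 0.45  ]
  tong -0.34 [0.4254 0.4354 0.4551]
  tong -0.31 [0.4281 0.4484 0.4589]
  tong -0.28 [0.43   0.453  0.4627]
  tong -0.25 [0.4325 0.4574 0.466 ]
 ends -0.3971287344332441 -0.18940269131484647
t 0.15 slide [ 8.253 -5.94   0.14 ] dr [-1.3000e-02 -7.0000e-03 -1.0741e+01] rows>= 9.8 w 0.0856
```

Emit:
drive_tool(increments=[{"slide": [8.25,-5.94,0.14],"dr": [0,0,-10.8],"jaw": 1},{"slide": [8.25,-5.94,0.14],"dr": [0,0,-10.8],"jaw": 1},{"slide": [8.25,-5.94,0.14],"dr": [0,0,-10.8],"jaw": 1},{"slide": [8.25,-5.94,0.14],"dr": [0,0,-10.8],"jaw": 1},{"slide": [8.25,-5.94,0.14],"dr": [0,0,-10.8],"jaw": 1},{"slide": [8.25,-5.94,0.14],"dr": [0,0,-10.8],"jaw": 1},{"slide": [8.25,-5.94,0.14],"dr": [0,0,-10.8],"jaw": 1},{"slide": [8.25,-5.94,0.14],"dr": [0,0,-10.8],"jaw": 1},{"slide": [8.25,-5.94,0.14],"dr": [0,0,-10.8],"jaw": 1},{"slide": [8.25,-5.94,0.14],"dr": [0,0,-10.8],"jaw": 1},{"slide": [8.25,-5.94,0.14],"dr": [0,0,-10.8],"jaw": 1},{"slide": [8.25,-5.94,0.14],"dr": [0,0,-10.8],"jaw": 1}])

```text
clock: 1.15
position: [0.4451, -0.2838, 0.2004]
eef_rot: [[0.111, 0.994, -0.0], [0.994, -0.111, 0.0], [-0.0, -0.0, -1.0]]
contact_force: [0.3, -0.8, -0.1]
width: 0.0855
gripper_force: 0.0
```

```bash
cat > tw.py <<'E'
from h import *
s=viewer.snapshot("wrist");cv2.imwrite("pics/w1.png",s["img"])
P=cloud(s)[s["z_map"]>0];X,Y,Z=P.T
b=P[(X>.4)&(X<.5)&(Y>-.38)&(Y<-.18)&(Z<.022)&(Z>.01)];print("board z",np.median(b[:,2]))
q=P[(X>.40)&(X<.485)&(Y<-.15)&(Y>-.46)&(Z>.03)&(Z<.05)];print(len(q),q[:,1].min(),q[:,1].max(),np.percentile(q[:,2],95))
for y in np.arange(-.38,-.19,.03):
    w=q[(q[:,1]>y)&(q[:,1]<y+.02)]
    if len(w)>5: print(round(y+.01,3),np.percentile(w[:,0],[2,98]).round(4),np.percentile(w[:,0],[2,98]).mean().round(4))
E
python3 tw.py; python3 go.py .444 -.2855 .06 83.5
```

```text
board z 0.017378430653919006
1875 -0.39862561802694657 -0.1895696294069496 0.04147065138344253
-0.37 [0.4225 0.4455] 0.434
-0.34 [0.4246 0.4507] 0.4377
-0.31 [0.4268 0.455 ] 0.4409
-0.28 [0.4293 0.4591] 0.4442
-0.25 [0.4317 0.4645] 0.4481
-0.22 [0.4355 0.4654] 0.4504
-0.19 [0.4434 0.4624] 0.4529
t 1.2 slide [0.012 0.005 3.508] dr [-0.007  0.006 -0.015] rows>= 3.4 w 0.0852
```

Emit:
drive_tool(increments=[{"slide": [0.0,0.0,0.9],"dr": [0,0,0],"jaw": 0.75},{"slide": [0.0,0.0,1.8],"dr": [0,0,0],"jaw": 0.75},{"slide": [0.0,0.0,2.7],"dr": [0,0,0],"jaw": 0.75},{"slide": [0.0,0.0,3.4],"dr": [0,0,0],"jaw": 0.75},{"slide": [0.0,0.0,3.9],"dr": [0,0,0],"jaw": 0.75},{"slide": [0.0,0.0,4.25],"dr": [0,0,0],"jaw": 0.75},{"slide": [0.0,0.0,4.45],"dr": [0,0,0],"jaw": 0.75},{"slide": [0.0,0.0,4.45],"dr": [0,0,0],"jaw": 0.75},{"slide": [0.0,0.0,4.45],"dr": [0,0,0],"jaw": 0.2},{"slide": [0.0,0.0,4.45],"dr": [0,0,0],"jaw": 0.2},{"slide": [0.0,0.0,4.45],"dr": [0,0,0],"jaw": 0.2},{"slide": [0.0,0.0,4.45],"dr": [0,0,0],"jaw": 0.2}])

```text
clock: 2.2
position: [0.4447, -0.2866, 0.0236]
eef_rot: [[0.116, 0.993, 0.002], [0.993, -0.116, -0.001], [-0.001, 0.002, -1.0]]
contact_force: [-0.1, -0.9, -0.3]
width: 0.0179
gripper_force: 0.0
```

Emit:
drive_tool(increments=[{"slide": [0,0,0],"dr": [0,0,0],"jaw": 0},{"slide": [0,0,0],"dr": [0,0,0],"jaw": 0},{"slide": [0,0,0],"dr": [0,0,0],"jaw": 0},{"slide": [0,0,0],"dr": [0,0,0],"jaw": 0}])

```text
clock: 2.53
position: [0.4441, -0.286, 0.0226]
eef_rot: [[0.116, 0.993, 0.0], [0.993, -0.116, -0.0], [-0.0, 0.0, -1.0]]
contact_force: [-0.3, 0.2, 0.7]
width: -0.0002
gripper_force: 0.0
```

```bash
python3 - <<'E'
from h import *
a=viewer.snapshot("wrist")["img"];b=viewer.snapshot("scene")["img"][130:330,60:330]
cv2.imwrite("pics/miss.png",np.hstack([cv2.resize(a,(400,300)),cv2.resize(b,(400,300))]))
E
```

```text
(no output)
```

View pics/miss.png

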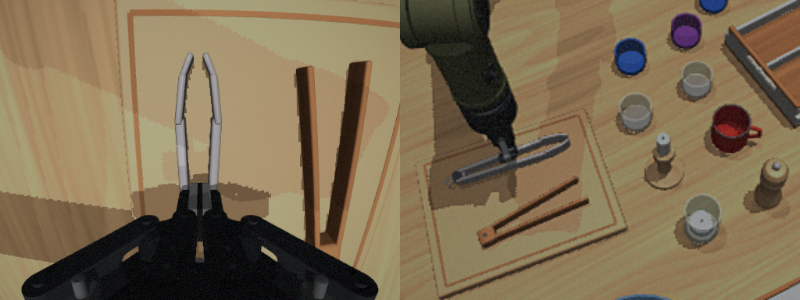

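The jaws shut with nothing between them: the wrist view shows the shut fingers over the tongs arms, at about (197,190). The tongs haven't moved. Closing started before the descent settled, so I'll raise, open and retry slightly lower with a pause.

Emit:
drive_tool(increments=[{"slide": [0,0,-0.6],"dr": [0,0,0],"jaw": 0},{"slide": [0,0,-1.2],"dr": [0,0,0],"jaw": 0.3},{"slide": [0,0,-1.2],"dr": [0,0,0],"jaw": 0.75},{"slide": [0,0,-1.2],"dr": [0,0,0],"jaw": 0.75},{"slide": [0,0,-1.2],"dr": [0,0,0],"jaw": 0.75},{"slide": [0,0,-1.2],"dr": [0,0,0],"jaw": 0.75},{"slide": [0,0,-1.2],"dr": [0,0,0],"jaw": 0.75}])

```text
clock: 3.22
position: [0.4433, -0.2855, 0.0694]
eef_rot: [[0.116, 0.993, -0.002], [0.993, -0.116, 0.001], [0.001, -0.002, -1.0]]
contact_force: [-0.4, -0.5, 0.0]
width: 0.0639
gripper_force: 0.0
```

```bash
python3 tw.py; python3 go.py .4440 -.2855 .0195 83.5
```

```text
board z 0.01737571628967741
4594 -0.39917680917190235 -0.18918039702053163 0.04144737536359195
-0.37 [0.4227 0.4453] 0.434
-0.34 [0.4246 0.4502] 0.4374
-0.31 [0.4269 0.4547] 0.4408
-0.28 [0.4294 0.4591] 0.4443
-0.25 [0.4317 0.4638] 0.4477
-0.22 [0.4351 0.4653] 0.4502
-0.19 [0.4433 0.4625] 0.4529
t 3.27 slide [0.003 0.018 1.25 ] dr [-0.016 -0.009 -0.024] rows>= 1.2 w 0.0641
```

Tongs haven't moved. Descend, settle, then close.

Emit:
drive_tool(increments=[{"slide": [0,0.015,0.4],"dr": [0,0,0],"jaw": 0.75},{"slide": [0,0.015,0.8],"dr": [0,0,0],"jaw": 0.75},{"slide": [0,0.015,1.1],"dr": [0,0,0],"jaw": 0.75},{"slide": [0,0.015,1.24],"dr": [0,0,0],"jaw": 0.75},{"slide": [0,0.015,1.24],"dr": [0,0,0],"jaw": 0.75},{"slide": [0,0.015,1.24],"dr": [0,0,0],"jaw": 0.75},{"slide": [0,0.015,1.24],"dr": [0,0,0],"jaw": 0.75},{"slide": [0,0.015,1.24],"dr": [0,0,0],"jaw": 0.6},{"slide": [0,0.015,1.24],"dr": [0,0,0],"jaw": 0.45},{"slide": [0,0.015,1.24],"dr": [0,0,0],"jaw": 0.3},{"slide": [0,0.015,1.24],"dr": [0,0,0],"jaw": 0.2},{"slide": [0,0.015,1.24],"dr": [0,0,0],"jaw": 0.2}])

```text
clock: 4.27
position: [0.4447, -0.2862, 0.0211]
eef_rot: [[0.116, 0.993, 0.0], [0.993, -0.116, -0.0], [-0.0, 0.0, -1.0]]
contact_force: [-0.6, -1.5, -0.5]
width: 0.0172
gripper_force: 0.0
```

```bash
python3 - <<'E'
from h import *
s=viewer.snapshot("wrist");C=cloud(s)
for v in range(215,300,6): print(v,[(u,C[v,u].round(3).tolist()) for u in (225,240,252,264,280)])
cv2.imwrite("pics/miss2.png",cv2.resize(s["img"][190:384,160:350],(588,600),interpolation=cv2.INTER_CUBIC))
E
```

```text
215 [(225, [0.426, -0.274, 0.017]), (240, [0.436, -0.275, 0.018]), (252, [0.444, -0.276, 0.018]), (264, [0.452, -0.277, 0.017]), (280, [0.462, -0.278, 0.019])]
221 [(225, [0.426, -0.278, 0.017]), (240, [0.436, -0.277, 0.024]), (252, [0.443, -0.28, 0.018]), (264, [0.451, -0.281, 0.017]), (280, [0.462, -0.283, 0.017])]
227 [(225, [0.425, -0.282, 0.018]), (240, [0.436, -0.28, 0.027]), (252, [0.443, -0.285, 0.017]), (264, [0.451, -0.285, 0.018]), (280, [0.461, -0.287, 0.016])]
233 [(225, [0.425, -0.287, 0.018]), (240, [0.436, -0.282, 0.03]), (252, [0.442, -0.289, 0.017]), (264, [0.45, -0.29, 0.018]), (280, [0.461, -0.291, 0.018])]
239 [(225, [0.424, -0.291, 0.018]), (240, [0.437, -0.278, 0.047]), (252, [0.442, -0.293, 0.018]), (264, [0.45, -0.294, 0.018]), (280, [0.459, -0.275, 0.057])]
245 [(225, [0.431, -0.272, 0.063]), (240, [0.437, -0.281, 0.049]), (252, [0.441, -0.298, 0.018]), (264, [0.449, -0.299, 0.018]), (280, [0.458, -0.276, 0.063])]
251 [(225, [0.432, -0.272, 0.07]), (240, [0.437, -0.284, 0.05]), (252, [0.441, -0.302, 0.018]), (264, [0.449, -0.3, 0.023]), (280, [0.458, -0.276,
[... 580 characters left out ...]
, (264, [0.448, -0.31, 0.036]), (280, [0.456, -0.28, 0.083])]
281 [(225, [0.435, -0.272, 0.095]), (240, [0.432, -0.311, 0.038]), (252, [0.438, -0.327, 0.016]), (264, [0.447, -0.314, 0.037]), (280, [0.456, -0.28, 0.087])]
287 [(225, [0.435, -0.272, 0.099]), (240, [0.432, -0.316, 0.038]), (252, [0.437, -0.331, 0.017]), (264, [0.447, -0.317, 0.038]), (280, [0.456, -0.282, 0.089])]
293 [(225, [0.435, -0.272, 0.102]), (240, [0.431, -0.321, 0.037]), (252, [0.437, -0.337, 0.017]), (264, [0.446, -0.323, 0.037]), (280, [0.455, -0.284, 0.089])]
299 [(225, [0.437, -0.268, 0.111]), (240, [0.431, -0.324, 0.038]), (252, [0.436, -0.342, 0.017]), (264, [0.446, -0.326, 0.038]), (280, [0.455, -0.286, 0.091])]
```

View pics/miss2.png

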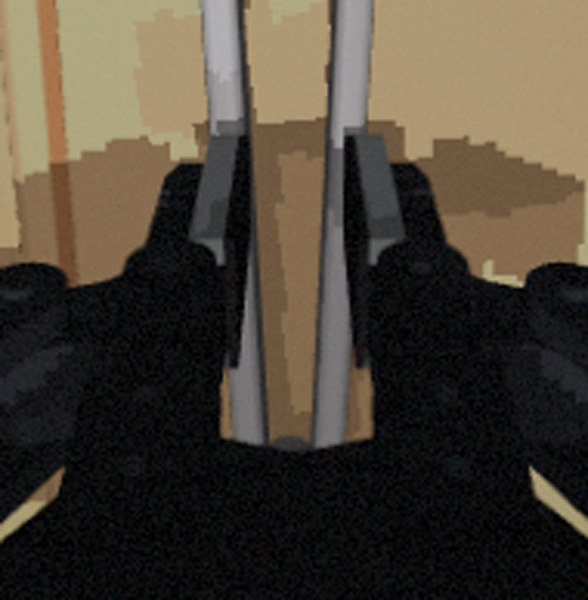

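The crop shows the pads (full-frame about 235,240 and 280,240) at z≈0.047–0.05, above the arms' top of 0.039, so the real pads sit higher than the TCP suggests. I'll reopen and go lower in small steps, watching the force.

Emit:
drive_tool(increments=[{"slide": [0,0,-0.5],"dr": [0,0,0],"jaw": 0.2},{"slide": [0,0,-0.5],"dr": [0,0,0],"jaw": 0.55},{"slide": [0,0,-0.5],"dr": [0,0,0],"jaw": 0.55},{"slide": [0,0,-0.5],"dr": [0,0,0],"jaw": 0.55},{"slide": [0,0,-0.2],"dr": [0,0,0],"jaw": 0.55},{"slide": [0,0,0.0],"dr": [0,0,0],"jaw": 0.55},{"slide": [0,0,0.1],"dr": [0,0,0],"jaw": 0.55},{"slide": [0,0,0.17],"dr": [0,0,0],"jaw": 0.55},{"slide": [0,0,0.17],"dr": [0,0,0],"jaw": 0.55},{"slide": [0,0,0.17],"dr": [0,0,0],"jaw": 0.55},{"slide": [0,0,0.17],"dr": [0,0,0],"jaw": 0.55}])

```text
clock: 5.23
position: [0.4449, -0.2861, 0.0143]
eef_rot: [[0.116, 0.993, 0.0], [0.993, -0.116, -0.0], [-0.0, 0.0, -1.0]]
contact_force: [-0.5, 0.8, 0.7]
width: 0.0468
gripper_force: 0.0
```

Emit:
drive_tool(increments=[{"slide": [0,0,0],"dr": [0,0,0],"jaw": 0.45},{"slide": [0,0,0],"dr": [0,0,0],"jaw": 0.38},{"slide": [0,0,0],"dr": [0,0,0],"jaw": 0.32},{"slide": [0,0,0],"dr": [0,0,0],"jaw": 0.26},{"slide": [0,0,0],"dr": [0,0,0],"jaw": 0.26},{"slide": [0,0,0],"dr": [0,0,0],"jaw": 0.26}])

```text
clock: 5.73
position: [0.4447, -0.2861, 0.0142]
eef_rot: [[0.116, 0.993, 0.0], [0.993, -0.116, -0.0], [-0.0, 0.0, -1.0]]
contact_force: [-0.5, 0.4, -0.3]
width: 0.0221
gripper_force: 0.0
```

```bash
python3 - <<'E'
from h import *
s=viewer.snapshot("wrist");C=cloud(s);P=C[s["z_map"]>0];X,Y,Z=P.T
for v in range(225,300,6): print(v,[(u,(C[v,u]*1000).round().astype(int).tolist()) for u in range(222,292,6)])
t=viewer.snapshot("scene");P=cloud(t)[t["z_map"]>0];X,Y,Z=P.T
m=(abs(Y+.286)<.015)&(abs(X-.4447)<.03)&(Z>.01)&(Z<.1)
print(np.round(P[m][np.argsort(P[m][:,2])]*1000).astype(int).tolist()[::4])
cv2.imwrite("pics/miss3.png",np.hstack([cv2.resize(s["img"][190:340,180:330],(400,400),interpolation=cv2.INTER_CUBIC),cv2.resize(t["img"][210:275,100:165],(400,400),interpolation=cv2.INTER_CUBIC)]))
E
```

```text
225 [(222, [425, -278, 18]), (228, [431, -270, 38]), (234, [435, -270, 38]), (240, [436, -279, 18]), (246, [440, -280, 16]), (252, [443, -280, 18]), (258, [447, -280, 18]), (264, [451, -281, 17]), (270, [455, -272, 38]), (276, [458, -273, 38]), (282, [462, -283, 17]), (288, [466, -283, 17])]
231 [(222, [424, -282, 17]), (228, [431, -273, 38]), (234, [434, -274, 38]), (240, [436, -281, 22]), (246, [439, -284, 17]), (252, [443, -284, 17]), (258, [447, -285, 17]), (264, [451, -285, 17]), (270, [454, -276, 38]), (276, [458, -276, 39]), (282, [462, -286, 17]), (288, [466, -287, 18])]
237 [(222, [429, -272, 47]), (228, [432, -273, 46]), (234, [435, -273, 47]), (240, [436, -284, 25]), (246, [439, -288, 18]), (252, [442, -289, 17]), (258, [446, -289, 17]), (264, [450, -289, 18]), (270, [454, -280, 38]), (276, [457, -278, 42]), (282, [460, -276, 48]), (288, [463, -277, 46])]
243 [(222, [430, -272, 54]), (228, [432, -273, 53]), (234, [435, -275, 51]), (240, [435, -287, 28]), (246, [438, -292, 17]), (252, [442, -293, 18]), (258, [446, -293, 18]), (264, [450, -293, 18]), (270, [453, -283, 38]), 
[... 2707 characters left out ...]
)]
[[468, -278, 13], [474, -298, 15], [461, -275, 15], [466, -279, 15], [460, -290, 16], [456, -286, 16], [473, -279, 16], [466, -285, 17], [465, -282, 17], [458, -295, 17], [463, -291, 17], [462, -283, 18], [457, -297, 18], [462, -272, 18], [459, -276, 18], [461, -274, 18], [465, -294, 18], [465, -278, 19], [474, -274, 19], [465, -273, 19], [464, -299, 20], [467, -287, 20], [456, -290, 21], [456, -293, 22], [436, -274, 24], [458, -287, 26], [461, -272, 28], [458, -284, 29], [455, -298, 31], [456, -300, 35], [457, -271, 36], [460, -295, 42], [464, -277, 48], [469, -286, 51], [468, -290, 52], [460, -300, 83], [471, -276, 85], [462, -274, 90], [467, -280, 93], [466, -284, 95], [469, -277, 99]]
```

View pics/miss3.png

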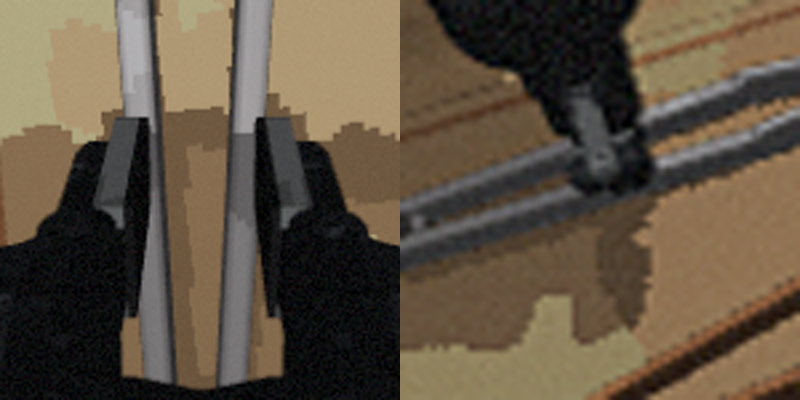

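The crop shows the finger ends (crop 120,215 and 285,215) just on top of the arms, at z≈0.04, while the TCP reads 0.014. So at this opening the finger ends are about 26 mm behind the reported TCP. I'll trust the picture: reopen, go 17 mm lower, and check the force.

Emit:
drive_tool(increments=[{"slide": [0,0,-0.4],"dr": [0,0,0],"jaw": 0.26},{"slide": [0,0,-0.4],"dr": [0,0,0],"jaw": 0.6},{"slide": [0,0,-0.4],"dr": [0,0,0],"jaw": 0.6},{"slide": [0,0,-0.4],"dr": [0,0,0],"jaw": 0.6},{"slide": [0,0,-0.2],"dr": [0,0,0],"jaw": 0.6},{"slide": [0,0,0.0],"dr": [0,0,0],"jaw": 0.6},{"slide": [0,0,0.1],"dr": [0,0,0],"jaw": 0.6},{"slide": [0,0,0.2],"dr": [0,0,0],"jaw": 0.6},{"slide": [0,0,0.25],"dr": [0,0,0],"jaw": 0.6},{"slide": [0,0,0.25],"dr": [0,0,0],"jaw": 0.6},{"slide": [0,0,0.25],"dr": [0,0,0],"jaw": 0.6}])

```text
clock: 6.75
position: [0.4446, -0.286, 0.0039]
eef_rot: [[0.116, 0.993, -0.0], [0.993, -0.116, 0.0], [0.0, -0.0, -1.0]]
contact_force: [-0.4, -0.2, 0.8]
width: 0.0511
gripper_force: 0.0
```

Emit:
drive_tool(increments=[{"slide": [0,0,0.05],"dr": [0,0,0],"jaw": 0.6},{"slide": [0,0,0.1],"dr": [0,0,0],"jaw": 0.6},{"slide": [0,0,0.1],"dr": [0,0,0],"jaw": 0.6},{"slide": [0,0,0.1],"dr": [0,0,0],"jaw": 0.5},{"slide": [0,0,0.1],"dr": [0,0,0],"jaw": 0.42},{"slide": [0,0,0.1],"dr": [0,0,0],"jaw": 0.37},{"slide": [0,0,0.1],"dr": [0,0,0],"jaw": 0.3},{"slide": [0,0,0.1],"dr": [0,0,0],"jaw": 0.3}])

```text
clock: 7.42
position: [0.4448, -0.2862, 0.0006]
eef_rot: [[0.116, 0.993, 0.0], [0.993, -0.116, -0.0], [-0.0, 0.0, -1.0]]
contact_force: [-1.0, 1.4, 3.5]
width: 0.0282
gripper_force: 59.6
```

Gripped: 28 mm wide, 60 N. Lift and check that the tongs come along.

Emit:
drive_tool(increments=[{"slide": [0,0,-0.2],"dr": [0,0,0],"jaw": 0},{"slide": [0,0,-0.6],"dr": [0,0,0],"jaw": 0},{"slide": [0,0,-1.2],"dr": [0,0,0],"jaw": 0},{"slide": [0,0,-1.9],"dr": [0,0,0],"jaw": 0},{"slide": [0,0,-2.7],"dr": [0,0,0],"jaw": 0},{"slide": [0,0,-3.5],"dr": [0,0,0],"jaw": 0},{"slide": [0,0,-4.2],"dr": [0,0,0],"jaw": 0},{"slide": [0,0,-4.7],"dr": [0,0,0],"jaw": 0},{"slide": [0,0,-4.9],"dr": [0,0,0],"jaw": 0},{"slide": [0,0,-4.9],"dr": [0,0,0],"jaw": 0}])

```text
clock: 8.25
position: [0.4458, -0.2867, 0.1983]
eef_rot: [[0.116, 0.993, 0.003], [0.993, -0.116, -0.003], [-0.002, 0.004, -1.0]]
contact_force: [0.2, 0.1, -1.7]
width: 0.0279
gripper_force: 59.3
```

```bash
python3 - <<'E'
from h import *
s=viewer.snapshot("wrist");C=cloud(s)[s["z_map"]>0];p=manip.get_state()["position"]
q=C[(C[:,2]>p[2]-.01)&(C[:,2]<p[2]+.06)&(C[:,1]>p[1]+.03)];print(len(q),q.min(0),q.max(0),p)
for y in(.04,.06,.08):
    w=q[abs(q[:,1]-p[1]-y)<.006]
    if len(w): print(y,np.percentile(w,[2,98],axis=0).round(4).tolist())
E
python3 go.py .4326 .3063 .20 93.1
```

```text
4185 [ 0.43368693 -0.25613057  0.21662165] [ 0.46806331 -0.18984706  0.24121467] [ 0.44474298 -0.2861337   0.1962865 ]
0.04 [[0.4348, -0.2518, 0.2236], [0.4665, -0.2404, 0.2371]]
0.06 [[0.4372, -0.232, 0.2196], [0.4677, -0.2204, 0.24]]
0.08 [[0.4419, -0.2119, 0.2205], [0.4674, -0.2004, 0.24]]
t 8.3 slide [14.676 -2.016 -0.104] dr [ 0.006  0.007 -1.624] rows>= 14.2 w 0.0283
```

Emit:
drive_tool(increments=[{"slide": [0.4,-0.05,0],"dr": [0,0,-0.1],"jaw": 0},{"slide": [1.1,-0.15,0],"dr": [0,0,-0.3],"jaw": 0},{"slide": [2.0,-0.27,0],"dr": [0,0,-0.5],"jaw": 0},{"slide": [2.9,-0.4,0],"dr": [0,0,-0.7],"jaw": 0},{"slide": [3.8,-0.52,0],"dr": [0,0,-0.9],"jaw": 0},{"slide": [4.7,-0.65,0],"dr": [0,0,-1.1],"jaw": 0},{"slide": [5.6,-0.77,0],"dr": [0,0,-1.3],"jaw": 0},{"slide": [6.5,-0.89,0],"dr": [0,0,-1.5],"jaw": 0},{"slide": [7.4,-1.02,-0.05],"dr": [0,0,-1.62],"jaw": 0},{"slide": [8.3,-1.14,-0.05],"dr": [0,0,-1.62],"jaw": 0},{"slide": [9.2,-1.26,-0.07],"dr": [0,0,-1.62],"jaw": 0},{"slide": [10.1,-1.39,-0.07],"dr": [0,0,-1.62],"jaw": 0}])

```text
clock: 9.3
position: [0.434, 0.1238, 0.197]
eef_rot: [[-0.054, 0.999, -0.003], [0.999, 0.054, -0.001], [-0.001, -0.003, -1.0]]
contact_force: [0.3, 0.3, -1.0]
width: 0.0278
gripper_force: 59.3
```

```bash
python3 go.py .4326 .3063 .14 93.1
```

```text
t 9.3 slide [4.559 0.217 1.423] dr [-0.027  0.005  0.003] rows>= 4.6 w 0.0278
```

Emit:
drive_tool(increments=[{"slide": [0.8,0.03,0],"dr": [0,0,0],"jaw": 0},{"slide": [1.6,0.08,0],"dr": [0,0,0],"jaw": 0},{"slide": [2.4,0.12,0],"dr": [0,0,0],"jaw": 0},{"slide": [3.2,0.16,0],"dr": [0,0,0],"jaw": 0},{"slide": [3.8,0.2,0.2],"dr": [0,0,0],"jaw": 0},{"slide": [4.2,0.22,0.6],"dr": [0,0,0],"jaw": 0},{"slide": [4.4,0.22,1.0],"dr": [0,0,0],"jaw": 0},{"slide": [4.4,0.22,1.4],"dr": [0,0,0],"jaw": 0},{"slide": [4.4,0.22,1.42],"dr": [0,0,0],"jaw": 0},{"slide": [4.4,0.22,1.42],"dr": [0,0,0],"jaw": 0},{"slide": [4.4,0.22,1.42],"dr": [0,0,0],"jaw": 0}])

```text
clock: 10.22
position: [0.435, 0.2977, 0.1419]
eef_rot: [[-0.054, 0.999, -0.001], [0.999, 0.054, -0.0], [-0.0, -0.001, -1.0]]
contact_force: [-0.1, 0.3, -0.5]
width: 0.0279
gripper_force: 59.2
```

```bash
cat > tc.py <<'E'
from h import *
s=viewer.snapshot("wrist");C=cloud(s)[s["z_map"]>0];p=manip.get_state()["position"];X,Y,Z=C.T
q=C[(Z>p[2]+.012)&(Z<p[2]+.06)&(Y>p[1]+.03)&(abs(X-p[0])<.03)];print("tongs",len(q),q.min(0).round(4),q.max(0).round(4))
for y in(.04,.06,.08):
    w=q[abs(q[:,1]-p[1]-y)<.006]
    if len(w): print(y,np.percentile(w[:,0],[2,98]).round(4),np.percentile(w[:,0],[2,98]).mean())
for n,m in dict(near=(X>.36)&(X<.40)&(Z>.03)&(Z<.04),div=(X>.45)&(X<.51)&(Z>.026)&(Z<.038),end=(Y>.4)&(Z>.055)&(Z<.07)).items():
    w=C[m&(Y>.3)];print(n,len(w),np.percentile(w,[2,50,98],axis=0).round(4).tolist() if len(w) else"")
E
python3 tc.py; python3 go.py .4326 .3063 -.008 93.1
```

```text
tongs 4226 [0.4162 0.3278 0.1592] [0.4494 0.3943 0.1844]
0.04 [0.4175 0.4488] 0.43318110941003074
0.06 [0.4171 0.4475] 0.43227482052586
0.08 [0.4184 0.444 ] 0.43119786289980294
near 1198 [[0.3741, 0.3032, 0.0311], [0.3803, 0.3693, 0.0333], [0.3893, 0.4219, 0.0355]]
div 1428 [[0.4559, 0.3049, 0.0264], [0.4795, 0.3784, 0.0315], [0.5075, 0.4281, 0.0345]]
end 3467 [[0.3856, 0.4198, 0.0577], [0.4818, 0.4282, 0.061], [0.584, 0.4372, 0.0628]]
t 10.27 slide [ 0.217 -0.065  3.762] dr [ 0.004  0.001 -0.008] rows>= 3.6 w 0.028
```

Emit:
drive_tool(increments=[{"slide": [0.1,-0.03,0.3],"dr": [0,0,0],"jaw": 0},{"slide": [0.21,-0.06,0.9],"dr": [0,0,0],"jaw": 0},{"slide": [0.21,-0.06,1.6],"dr": [0,0,0],"jaw": 0},{"slide": [0.21,-0.06,2.2],"dr": [0,0,0],"jaw": 0},{"slide": [0.21,-0.06,2.7],"dr": [0,0,0],"jaw": 0},{"slide": [0.21,-0.06,3.1],"dr": [0,0,0],"jaw": 0},{"slide": [0.21,-0.06,3.35],"dr": [0,0,0],"jaw": 0},{"slide": [0.21,-0.06,3.5],"dr": [0,0,0],"jaw": 0},{"slide": [0.21,-0.06,3.6],"dr": [0,0,0],"jaw": 0},{"slide": [0.21,-0.06,3.65],"dr": [0,0,0],"jaw": 0},{"slide": [0.21,-0.06,3.65],"dr": [0,0,0],"jaw": 0},{"slide": [0.21,-0.06,3.65],"dr": [0,0,0],"jaw": 0}])

```text
clock: 11.27
position: [0.4333, 0.3065, -0.0032]
eef_rot: [[-0.053, 0.999, 0.001], [0.999, 0.053, 0.001], [0.0, 0.001, -1.0]]
contact_force: [-0.1, -0.3, -1.6]
width: 0.0283
gripper_force: 59.3
```

Emit:
drive_tool(increments=[{"slide": [0,0,0.04],"dr": [0,0,0],"jaw": 0},{"slide": [0,0,0.08],"dr": [0,0,0],"jaw": 0},{"slide": [0,0,0.11],"dr": [0,0,0],"jaw": 0},{"slide": [0,0,0.11],"dr": [0,0,0],"jaw": 0},{"slide": [0,0,0.11],"dr": [0,0,0],"jaw": 0}])

```text
clock: 11.68
position: [0.4327, 0.3061, -0.0084]
eef_rot: [[-0.054, 0.999, -0.0], [0.999, 0.054, -0.0], [-0.0, -0.0, -1.0]]
contact_force: [0.0, 0.3, -0.8]
width: 0.0281
gripper_force: 59.3
```

Emit:
drive_tool(increments=[{"slide": [0,0,0.03],"dr": [0,0,0],"jaw": 0},{"slide": [0,0,0.04],"dr": [0,0,0],"jaw": 0},{"slide": [0,0,0.04],"dr": [0,0,0],"jaw": 0},{"slide": [0,0,0.04],"dr": [0,0,0],"jaw": 0}])

```text
clock: 12.02
position: [0.4329, 0.3062, -0.0094]
eef_rot: [[-0.054, 0.999, 0.0], [0.999, 0.054, -0.0], [-0.0, 0.0, -1.0]]
contact_force: [-1.5, -1.4, 4.7]
width: 0.0276
gripper_force: 60.0
```

Emit:
drive_tool(increments=[{"slide": [0,0,0],"dr": [0,0,0],"jaw": 0.38},{"slide": [0,0,0],"dr": [0,0,0],"jaw": 0.45},{"slide": [0,0,0],"dr": [0,0,0],"jaw": 0.52},{"slide": [0,0,0],"dr": [0,0,0],"jaw": 0.52},{"slide": [0,0,-0.3],"dr": [0,0,0],"jaw": 0.52},{"slide": [0,0,-0.9],"dr": [0,0,0],"jaw": 0.52},{"slide": [0,0,-1.7],"dr": [0,0,0],"jaw": 0.52},{"slide": [0,0,-2.6],"dr": [0,0,0],"jaw": 0.6},{"slide": [0,0,-3.5],"dr": [0,0,0],"jaw": 0.8},{"slide": [0,0,-4.2],"dr": [0,0,0],"jaw": 0.9},{"slide": [0,0,-4.6],"dr": [0,0,0],"jaw": 0.9},{"slide": [0,0,-4.6],"dr": [0,0,0],"jaw": 0.9}])

```text
clock: 13.02
position: [0.4345, 0.3081, 0.1788]
eef_rot: [[-0.054, 0.999, 0.007], [0.999, 0.054, 0.003], [0.002, 0.007, -1.0]]
contact_force: [-0.6, 0.9, -0.2]
width: 0.0772
gripper_force: 0.0
```

```bash
python3 - <<'E'
from h import *
s=viewer.snapshot("wrist");C=cloud(s)[s["z_map"]>0];X,Y,Z=C.T
a=np.radians(3.15);L=(C-[.492,.301,0])@np.array([[np.cos(a),-np.sin(a),0],[np.sin(a),np.cos(a),0],[0,0,1]])
q=L[(L[:,0]>-.1)&(L[:,0]<-.02)&(abs(L[:,1])<.12)&(L[:,2]>.018)];print("tongs local",len(q),q.min(0).round(4),q.max(0).round(4),np.percentile(q[:,2],95))
np.save("x.npy",0)
E
python3 go.py .4489 .0665 .17 90
```

```text
tongs local 18571 [-0.1    -0.12    0.0182] [-0.02    0.1041  0.3031] 0.2999725175195971
t 13.07 slide [-6.027  0.056  0.157] dr [ 0.041 -0.011  0.513] rows>= 5.8 w 0.0769
```

Tongs are down and released; next ramekin A.

Emit:
drive_tool(increments=[{"slide": [-0.5,0,0.0],"dr": [0,0,0],"jaw": 0.9},{"slide": [-1.3,0,0.0],"dr": [0,0,0],"jaw": 0.9},{"slide": [-2.2,0.0,0.0],"dr": [0,0,0],"jaw": 0.9},{"slide": [-3.1,-0.05,0.1],"dr": [0,0,0],"jaw": 0.9},{"slide": [-4.0,-0.1,0.15],"dr": [0,0,0],"jaw": 0.9},{"slide": [-4.9,-0.15,0.15],"dr": [0,0,0],"jaw": 0.9},{"slide": [-5.6,-0.2,0.3],"dr": [0,0,0],"jaw": 0.9},{"slide": [-6.0,0.05,0.8],"dr": [0,0,0],"jaw": 0.9},{"slide": [-6.05,0.05,1.2],"dr": [0,0,0],"jaw": 0.9},{"slide": [-6.05,0.05,1.2],"dr": [0,0,0],"jaw": 0.9},{"slide": [-6.05,0.05,1.2],"dr": [0,0,0],"jaw": 0.9}])

```text
clock: 13.98
position: [0.446, 0.0649, 0.1249]
eef_rot: [[-0.054, 0.999, -0.004], [0.999, 0.054, 0.001], [0.001, -0.004, -1.0]]
contact_force: [0.2, 0.0, 0.7]
width: 0.0769
gripper_force: 0.0
```

```bash
cat > rk.py <<'E'
from h import *
import sys
from scipy.optimize import least_squares
x,y=float(sys.argv[1]),float(sys.argv[2])
s=viewer.snapshot("wrist");P=cloud(s)[s["z_map"]>0];X,Y,Z=P.T
p=P[(np.hypot(X-x,Y-y)<.042)&(Z>.037)&(Z<.05)&(np.hypot(X-x,Y-y)>.018)]
f=least_squares(lambda q:np.hypot(p[:,0]-q[0],p[:,1]-q[1])-q[2],[x,y,.028],loss="soft_l1",f_scale=.002).x
print(len(p),f.round(4),"rim z",np.percentile(p[:,2],90).round(4))
from go import go
go(f[0],f[1],-.003,93.1)
E
python3 rk.py .4489 .0665
```

```text
885 [0.4489 0.0675 0.0276] rim z 0.0421
t 14.03 slide [0.047 0.055 3.222] dr [-0.014 -0.008  0.008] rows>= 3.1 w 0.0769
```

Emit:
drive_tool(increments=[{"slide": [0.05,0.055,0.4],"dr": [0,0,0],"jaw": 0.9},{"slide": [0.05,0.055,1.0],"dr": [0,0,0],"jaw": 0.9},{"slide": [0.05,0.055,1.6],"dr": [0,0,0],"jaw": 0.9},{"slide": [0.05,0.055,2.2],"dr": [0,0,0],"jaw": 0.9},{"slide": [0.05,0.055,2.7],"dr": [0,0,0],"jaw": 0.9},{"slide": [0.05,0.055,3.0],"dr": [0,0,0],"jaw": 0.9},{"slide": [0.05,0.055,3.15],"dr": [0,0,0],"jaw": 0.9},{"slide": [0.05,0.055,3.2],"dr": [0,0,0],"jaw": 0.9},{"slide": [0.05,0.055,3.2],"dr": [0,0,0],"jaw": 0.9},{"slide": [0.05,0.055,3.2],"dr": [0,0,0],"jaw": 0.9},{"slide": [0.05,0.055,3.2],"dr": [0,0,0],"jaw": 0.8},{"slide": [0.05,0.055,3.2],"dr": [0,0,0],"jaw": 0.74}])

```text
clock: 15.03
position: [0.4503, 0.0666, -0.0011]
eef_rot: [[-0.053, 0.999, 0.001], [0.999, 0.053, -0.001], [-0.001, 0.001, -1.0]]
contact_force: [0.6, 1.2, 0.4]
width: 0.0632
gripper_force: 0.2
```

Emit:
drive_tool(increments=[{"slide": [0,0,0],"dr": [0,0,0],"jaw": 0.7},{"slide": [0,0,0],"dr": [0,0,0],"jaw": 0.66},{"slide": [0,0,0],"dr": [0,0,0],"jaw": 0.62},{"slide": [0,0,0],"dr": [0,0,0],"jaw": 0.6},{"slide": [0,0,0],"dr": [0,0,0],"jaw": 0.6}])

```text
clock: 15.45
position: [0.4502, 0.0666, -0.0004]
eef_rot: [[-0.054, 0.999, 0.0], [0.999, 0.054, -0.002], [-0.002, 0.0, -1.0]]
contact_force: [-4.8, -0.7, 14.1]
width: 0.0577
gripper_force: 61.2
```

Emit:
drive_tool(increments=[{"slide": [0,0,-0.05],"dr": [0,0,0],"jaw": 0.55},{"slide": [0,0,-0.12],"dr": [0,0,0],"jaw": 0.55},{"slide": [0,0,-0.25],"dr": [0,0,0],"jaw": 0.55},{"slide": [0,0,-0.25],"dr": [0,0,0],"jaw": 0.55},{"slide": [0,0,-0.25],"dr": [0,0,0],"jaw": 0.55}])

```text
clock: 15.87
position: [0.45, 0.0665, 0.0084]
eef_rot: [[-0.053, 0.999, 0.001], [0.999, 0.053, -0.0], [-0.0, 0.001, -1.0]]
contact_force: [-0.5, -0.1, -1.5]
width: 0.0576
gripper_force: 64.2
```

```bash
python3 - <<'E'
from h import *
s=viewer.snapshot("wrist");t=viewer.snapshot("scene")
cv2.imwrite("pics/ra.png",np.hstack([cv2.resize(s["img"][120:384,120:384],(400,400)),cv2.resize(t["img"][150:225,210:320],(400,273),interpolation=cv2.INTER_CUBIC) if 0 else cv2.resize(t["img"][140:240,215:315],(400,400),interpolation=cv2.INTER_CUBIC)]))
C=cloud(s);P=C[s["z_map"]>0];p=manip.get_state()["position"]
q=P[(np.hypot(P[:,0]-p[0],P[:,1]-p[1])<.036)&(P[:,2]<.07)&(P[:,2]>.03)];print(np.percentile(q[:,2],[50,90,97]))
E
```

```text
[0.04860282 0.0600315  0.06724872]
```

View pics/ra.png

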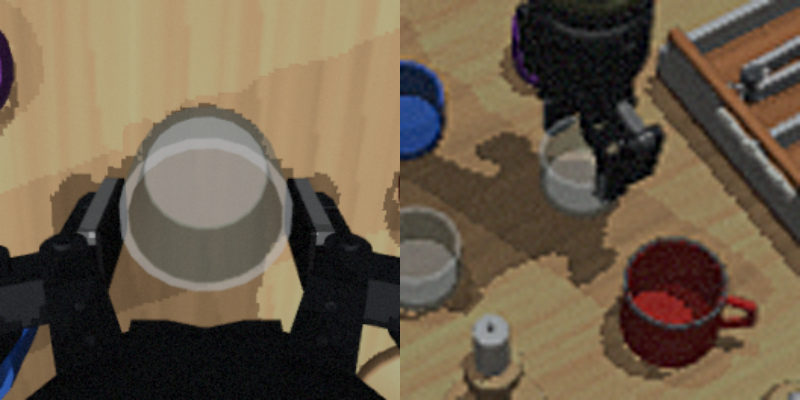

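The left crop shows ramekin A held level between both pads, and the scene crop shows it off the table. Carry it to the caddy.

```bash
python3 go.py .5413 .2957 .11 93.1
```

```text
t 15.97 slide [ 5.598  2.594 -2.551] dr [-0.001  0.001 -0.007] rows>= 6.4 w 0.0577
```

Emit:
drive_tool(increments=[{"slide": [0,0,-0.4],"dr": [0,0,0],"jaw": 0.55},{"slide": [0,0,-1.1],"dr": [0,0,0],"jaw": 0.55},{"slide": [0.2,0.1,-1.8],"dr": [0,0,0],"jaw": 0.55},{"slide": [0.8,0.37,-2.3],"dr": [0,0,0],"jaw": 0.55},{"slide": [1.5,0.7,-2.5],"dr": [0,0,0],"jaw": 0.55},{"slide": [2.3,1.07,-2.55],"dr": [0,0,0],"jaw": 0.55},{"slide": [3.1,1.44,-2.55],"dr": [0,0,0],"jaw": 0.55},{"slide": [3.9,1.81,-2.55],"dr": [0,0,0],"jaw": 0.55},{"slide": [4.7,2.18,-2.55],"dr": [0,0,0],"jaw": 0.55},{"slide": [5.3,2.46,-2.55],"dr": [0,0,0],"jaw": 0.55},{"slide": [5.6,2.6,-2.55],"dr": [0,0,0],"jaw": 0.55},{"slide": [5.6,2.6,-2.55],"dr": [0,0,0],"jaw": 0.55}])

```text
clock: 16.97
position: [0.5409, 0.3003, 0.1094]
eef_rot: [[-0.058, 0.998, -0.002], [0.998, 0.058, 0.004], [0.004, -0.001, -1.0]]
contact_force: [-1.0, -0.8, -1.0]
width: 0.0578
gripper_force: 64.8
```

Emit:
drive_tool(increments=[{"slide": [0,0,0.1],"dr": [0,0,0],"jaw": 0.55},{"slide": [0,0,0.3],"dr": [0,0,0],"jaw": 0.55},{"slide": [0,0,0.6],"dr": [0,0,0],"jaw": 0.55},{"slide": [0,0,0.9],"dr": [0,0,0],"jaw": 0.55},{"slide": [0,0,1.1],"dr": [0,0,0],"jaw": 0.55},{"slide": [0,0,1.2],"dr": [0,0,0],"jaw": 0.55},{"slide": [0,0,1.2],"dr": [0,0,0],"jaw": 0.55},{"slide": [0,0,1.2],"dr": [0,0,0],"jaw": 0.55}])

```text
clock: 17.63
position: [0.5415, 0.2958, 0.0619]
eef_rot: [[-0.053, 0.999, -0.0], [0.999, 0.053, -0.0], [-0.0, -0.0, -1.0]]
contact_force: [1.0, -0.3, -0.7]
width: 0.0575
gripper_force: 64.8
```

```bash
python3 - <<'E'
from h import *
s=viewer.snapshot("wrist");P=cloud(s)[s["z_map"]>0];p=manip.get_state()["position"]
a=np.radians(3.15);L=(P-[.492,.301,0])@np.array([[np.cos(a),-np.sin(a),0],[np.sin(a),np.cos(a),0],[0,0,1]])
for n,m in dict(divx=(abs(L[:,0]+.01)<.015)&(L[:,1]>.04)&(L[:,1]<.12)&(L[:,2]>.028)&(L[:,2]<.037),divy=(abs(L[:,1]-.034)<.012)&(L[:,0]>.005)&(L[:,0]<.1)&(L[:,2]>.028)&(L[:,2]<.037),far=(abs(L[:,0]-.109)<.014)&(L[:,1]>.03)&(L[:,1]<.12)&(L[:,2]>.03)&(L[:,2]<.04)).items():
    print(n,m.sum(),np.percentile(L[m],[5,50,95],axis=0).round(4).tolist())
print("tcp local",((p-[.492,.301,0])@np.array([[np.cos(a),-np.sin(a),0],[np.sin(a),np.cos(a),0],[0,0,1]])).round(4))
E
python3 go.py .5413 .2957 .0085 93.1
```

```text
divx 1268 [[-0.012, 0.0453, 0.0293], [-0.0089, 0.0827, 0.0312], [-0.0062, 0.1168, 0.0325]]
divy 1204 [[0.0097, 0.0324, 0.0303], [0.0529, 0.0352, 0.0314], [0.0953, 0.0381, 0.0324]]
far 1917 [[0.1029, 0.0338, 0.0311], [0.1086, 0.0754, 0.0333], [0.1129, 0.1158, 0.0344]]
tcp local [ 0.0495 -0.0076  0.0624]
t 17.68 slide [-0.01  -0.015  1.348] dr [ 0.005 -0.003 -0.006] rows>= 1.3 w 0.0573
```

Caddy fit confirmed to 1 mm. Lower gently.

Emit:
drive_tool(increments=[{"slide": [0,0,0.2],"dr": [0,0,0],"jaw": 0.55},{"slide": [0,0,0.45],"dr": [0,0,0],"jaw": 0.55},{"slide": [0,0,0.7],"dr": [0,0,0],"jaw": 0.55},{"slide": [0,0,0.9],"dr": [0,0,0],"jaw": 0.55},{"slide": [0,0,1.05],"dr": [0,0,0],"jaw": 0.55},{"slide": [0,0,1.15],"dr": [0,0,0],"jaw": 0.55},{"slide": [0,0,1.22],"dr": [0,0,0],"jaw": 0.55},{"slide": [0,0,1.27],"dr": [0,0,0],"jaw": 0.55},{"slide": [0,0,1.3],"dr": [0,0,0],"jaw": 0.55},{"slide": [0,0,1.3],"dr": [0,0,0],"jaw": 0.55},{"slide": [0,0,1.3],"dr": [0,0,0],"jaw": 0.55}])

```text
clock: 18.6
position: [0.5418, 0.2961, 0.0104]
eef_rot: [[-0.054, 0.999, 0.0], [0.999, 0.054, 0.0], [0.0, 0.0, -1.0]]
contact_force: [-0.3, -0.1, -1.7]
width: 0.058
gripper_force: 64.8
```

Emit:
drive_tool(increments=[{"slide": [0,0,0.015],"dr": [0,0,0],"jaw": 0.55},{"slide": [0,0,0.03],"dr": [0,0,0],"jaw": 0.55},{"slide": [0,0,0.03],"dr": [0,0,0],"jaw": 0.55},{"slide": [0,0,0.03],"dr": [0,0,0],"jaw": 0.55}])

```text
clock: 18.93
position: [0.5416, 0.2959, 0.0089]
eef_rot: [[-0.054, 0.999, 0.0], [0.999, 0.054, -0.0], [-0.0, 0.0, -1.0]]
contact_force: [-0.4, 0.2, -1.7]
width: 0.0576
gripper_force: 64.8
```

Emit:
drive_tool(increments=[{"slide": [0,0,0.012],"dr": [0,0,0],"jaw": 0.55},{"slide": [0,0,0.025],"dr": [0,0,0],"jaw": 0.55},{"slide": [0,0,0.025],"dr": [0,0,0],"jaw": 0.55},{"slide": [0,0,0.025],"dr": [0,0,0],"jaw": 0.55}])

```text
clock: 19.27
position: [0.5416, 0.296, 0.0079]
eef_rot: [[-0.054, 0.999, 0.0], [0.999, 0.054, -0.0], [-0.0, 0.0, -1.0]]
contact_force: [-0.1, 0.2, -1.8]
width: 0.0577
gripper_force: 64.8
```

Emit:
drive_tool(increments=[{"slide": [0,0,0.012],"dr": [0,0,0],"jaw": 0.55},{"slide": [0,0,0.025],"dr": [0,0,0],"jaw": 0.55},{"slide": [0,0,0.025],"dr": [0,0,0],"jaw": 0.55},{"slide": [0,0,0.025],"dr": [0,0,0],"jaw": 0.55}])

```text
clock: 19.6
position: [0.5416, 0.2959, 0.0078]
eef_rot: [[-0.054, 0.999, 0.0], [0.999, 0.054, -0.001], [-0.001, 0.0, -1.0]]
contact_force: [-2.9, -1.9, 5.5]
width: 0.058
gripper_force: 65.4
```

Touching down at 5 N. Release, rise, and head to ramekin B.

Emit:
drive_tool(increments=[{"slide": [0,0,0],"dr": [0,0,0],"jaw": 0.7},{"slide": [0,0,0],"dr": [0,0,0],"jaw": 0.76},{"slide": [0,0,0],"dr": [0,0,0],"jaw": 0.8},{"slide": [0,0,0],"dr": [0,0,0],"jaw": 0.8},{"slide": [0,0,-0.2],"dr": [0,0,0],"jaw": 0.8},{"slide": [0,0,-0.6],"dr": [0,0,0],"jaw": 0.8},{"slide": [0,0,-1.2],"dr": [0,0,0],"jaw": 0.8},{"slide": [0,0,-2.0],"dr": [0,0,0],"jaw": 0.8},{"slide": [0,0,-2.8],"dr": [0,0,0],"jaw": 0.9},{"slide": [0,0,-3.4],"dr": [0,0,0],"jaw": 0.9},{"slide": [0,0,-3.6],"dr": [0,0,0],"jaw": 0.9},{"slide": [0,0,-3.6],"dr": [0,0,0],"jaw": 0.9}])

```text
clock: 20.6
position: [0.5431, 0.2974, 0.1549]
eef_rot: [[-0.054, 0.999, 0.006], [0.999, 0.054, 0.002], [0.002, 0.006, -1.0]]
contact_force: [0.4, -0.2, -0.4]
width: 0.077
gripper_force: 0.0
```

```bash
sed -i 's/Z<.05)&/Z<.055)\&/' rk.py; python3 rk.py .5416 .2959; python3 go.py .4575 -.063 .15 93.1
```

```text
953 [0.5421 0.2975 0.0275] rim z 0.0499
t 20.65 slide [ 0.027 -0.009  3.886] dr [ 0.025 -0.004 -0.004] rows>= 3.7 w 0.0769
t 20.65 slide [-8.858 -2.595  0.05 ] dr [ 0.025 -0.004 -0.004] rows>= 8.9 w 0.0769
```

Emit:
drive_tool(increments=[{"slide": [-0.5,-0.15,0],"dr": [0,0,0],"jaw": 0.9},{"slide": [-1.3,-0.4,0],"dr": [0,0,0],"jaw": 0.9},{"slide": [-2.2,-0.65,0],"dr": [0,0,0],"jaw": 0.9},{"slide": [-3.1,-0.9,0],"dr": [0,0,0],"jaw": 0.9},{"slide": [-4.0,-1.17,0],"dr": [0,0,0],"jaw": 0.9},{"slide": [-4.9,-1.43,0],"dr": [0,0,0],"jaw": 0.9},{"slide": [-5.8,-1.7,0],"dr": [0,0,0],"jaw": 0.9},{"slide": [-6.7,-1.96,0],"dr": [0,0,0],"jaw": 0.9},{"slide": [-7.6,-2.22,0],"dr": [0,0,0],"jaw": 0.9},{"slide": [-8.4,-2.46,0],"dr": [0,0,0],"jaw": 0.9},{"slide": [-8.85,-2.6,0.05],"dr": [0,0,0],"jaw": 0.9},{"slide": [-8.85,-2.6,0.3],"dr": [0,0,0],"jaw": 0.9}])

```text
clock: 21.65
position: [0.4552, -0.0689, 0.1383]
eef_rot: [[-0.045, 0.999, -0.001], [0.999, 0.045, -0.002], [-0.002, -0.001, -1.0]]
contact_force: [-0.1, 0.3, 0.2]
width: 0.0765
gripper_force: 0.0
```

Emit:
drive_tool(increments=[{"slide": [0,0,0.2],"dr": [0,0,0],"jaw": 0.9},{"slide": [0,0,0.3],"dr": [0,0,0],"jaw": 0.9},{"slide": [0,0,0.3],"dr": [0,0,0],"jaw": 0.9},{"slide": [0,0,0.3],"dr": [0,0,0],"jaw": 0.9}])

```text
clock: 21.98
position: [0.4565, -0.0614, 0.1263]
eef_rot: [[-0.056, 0.998, -0.001], [0.998, 0.056, 0.001], [0.001, -0.001, -1.0]]
contact_force: [-0.3, -1.3, 1.0]
width: 0.0772
gripper_force: 0.0
```

```bash
python3 rk.py .4575 -.063
```

```text
867 [ 0.457  -0.0624  0.0276] rim z 0.042
t 22.03 slide [-2.000e-02  1.000e-03  3.244e+00] dr [-0.003 -0.007  0.02 ] rows>= 3.1 w 0.077
```

Emit:
drive_tool(increments=[{"slide": [-0.02,0,0.4],"dr": [0,0,0],"jaw": 0.9},{"slide": [-0.02,0,1.0],"dr": [0,0,0],"jaw": 0.9},{"slide": [-0.02,0,1.6],"dr": [0,0,0],"jaw": 0.9},{"slide": [-0.02,0,2.2],"dr": [0,0,0],"jaw": 0.9},{"slide": [-0.02,0,2.7],"dr": [0,0,0],"jaw": 0.9},{"slide": [-0.02,0,3.0],"dr": [0,0,0],"jaw": 0.9},{"slide": [-0.02,0,3.12],"dr": [0,0,0],"jaw": 0.9},{"slide": [-0.02,0,3.17],"dr": [0,0,0],"jaw": 0.9},{"slide": [-0.02,0,3.17],"dr": [0,0,0],"jaw": 0.9},{"slide": [-0.02,0,3.17],"dr": [0,0,0],"jaw": 0.9},{"slide": [-0.02,0,3.17],"dr": [0,0,0],"jaw": 0.8},{"slide": [-0.02,0,3.17],"dr": [0,0,0],"jaw": 0.74}])

```text
clock: 23.03
position: [0.4575, -0.0642, 0.001]
eef_rot: [[-0.053, 0.999, 0.002], [0.999, 0.053, -0.001], [-0.001, 0.002, -1.0]]
contact_force: [-0.6, -0.5, 0.4]
width: 0.063
gripper_force: 0.0
```

Emit:
drive_tool(increments=[{"slide": [0,0,0],"dr": [0,0,0],"jaw": 0.7},{"slide": [0,0,0],"dr": [0,0,0],"jaw": 0.66},{"slide": [0,0,0],"dr": [0,0,0],"jaw": 0.62},{"slide": [0,0,0],"dr": [0,0,0],"jaw": 0.6},{"slide": [0,0,0],"dr": [0,0,0],"jaw": 0.55}])

```text
clock: 23.45
position: [0.4571, -0.0642, 0.0014]
eef_rot: [[-0.054, 0.999, 0.0], [0.999, 0.054, -0.001], [-0.001, -0.0, -1.0]]
contact_force: [-4.3, 0.7, 10.5]
width: 0.0569
gripper_force: 61.5
```

Emit:
drive_tool(increments=[{"slide": [0,0,-0.1],"dr": [0,0,0],"jaw": 0.55},{"slide": [0,0,-0.4],"dr": [0,0,0],"jaw": 0.55},{"slide": [0,0,-0.9],"dr": [0,0,0],"jaw": 0.55},{"slide": [0,0,-1.6],"dr": [0,0,0],"jaw": 0.55},{"slide": [0,0,-2.3],"dr": [0,0,0],"jaw": 0.55},{"slide": [0,0,-2.7],"dr": [0,0,0],"jaw": 0.55},{"slide": [0,0,-2.8],"dr": [0,0,0],"jaw": 0.55},{"slide": [0,0,-2.8],"dr": [0,0,0],"jaw": 0.55}])

```text
clock: 24.12
position: [0.4577, -0.0643, 0.1135]
eef_rot: [[-0.053, 0.999, 0.003], [0.999, 0.053, -0.002], [-0.002, 0.003, -1.0]]
contact_force: [0.0, -0.6, -0.8]
width: 0.0568
gripper_force: 64.2
```

```bash
python3 go.py .5455 .2198 .11 93.1
```

```text
t 24.12 slide [6.975 2.57  0.081] dr [ 0.026  0.02  -0.007] rows>= 7.1 w 0.0568
```

Emit:
drive_tool(increments=[{"slide": [0.4,0.15,0],"dr": [0,0,0],"jaw": 0.55},{"slide": [1.1,0.4,0],"dr": [0,0,0],"jaw": 0.55},{"slide": [1.9,0.7,0],"dr": [0,0,0],"jaw": 0.55},{"slide": [2.7,1.0,0],"dr": [0,0,0],"jaw": 0.55},{"slide": [3.5,1.3,0],"dr": [0,0,0],"jaw": 0.55},{"slide": [4.3,1.6,0],"dr": [0,0,0],"jaw": 0.55},{"slide": [5.1,1.88,0],"dr": [0,0,0],"jaw": 0.55},{"slide": [5.9,2.17,0],"dr": [0,0,0],"jaw": 0.55},{"slide": [6.5,2.4,0.05],"dr": [0,0,0],"jaw": 0.55},{"slide": [6.9,2.57,0.08],"dr": [0,0,0],"jaw": 0.55},{"slide": [6.93,2.57,0.08],"dr": [0,0,0],"jaw": 0.55},{"slide": [6.93,2.57,0.08],"dr": [0,0,0],"jaw": 0.55}])

```text
clock: 25.12
position: [0.5429, 0.2196, 0.107]
eef_rot: [[-0.057, 0.998, -0.004], [0.998, 0.057, 0.0], [0.001, -0.004, -1.0]]
contact_force: [-1.0, -0.3, -1.3]
width: 0.0566
gripper_force: 64.2
```

Emit:
drive_tool(increments=[{"slide": [0,0,0.1],"dr": [0,0,0],"jaw": 0.55},{"slide": [0,0,0.3],"dr": [0,0,0],"jaw": 0.55},{"slide": [0,0,0.6],"dr": [0,0,0],"jaw": 0.55},{"slide": [0,0,0.9],"dr": [0,0,0],"jaw": 0.55},{"slide": [0,0,1.1],"dr": [0,0,0],"jaw": 0.55},{"slide": [0,0,1.2],"dr": [0,0,0],"jaw": 0.55},{"slide": [0,0,1.2],"dr": [0,0,0],"jaw": 0.55},{"slide": [0,0,1.2],"dr": [0,0,0],"jaw": 0.55}])

```text
clock: 25.78
position: [0.5445, 0.2184, 0.0607]
eef_rot: [[-0.054, 0.999, -0.0], [0.999, 0.054, 0.0], [0.0, -0.0, -1.0]]
contact_force: [0.0, 0.8, -0.1]
width: 0.0568
gripper_force: 64.2
```

```bash
python3 go.py .5455 .2183 .0095 93.1
```

```text
t 25.78 slide [-0.003  0.026  1.279] dr [-0.003 -0.    -0.005] rows>= 1.2 w 0.0568
```

Emit:
drive_tool(increments=[{"slide": [0,0.02,0.2],"dr": [0,0,0],"jaw": 0.55},{"slide": [0,0.02,0.45],"dr": [0,0,0],"jaw": 0.55},{"slide": [0,0.02,0.7],"dr": [0,0,0],"jaw": 0.55},{"slide": [0,0.02,0.9],"dr": [0,0,0],"jaw": 0.55},{"slide": [0,0.02,1.05],"dr": [0,0,0],"jaw": 0.55},{"slide": [0,0.02,1.14],"dr": [0,0,0],"jaw": 0.55},{"slide": [0,0.02,1.2],"dr": [0,0,0],"jaw": 0.55},{"slide": [0,0.02,1.24],"dr": [0,0,0],"jaw": 0.55},{"slide": [0,0.02,1.26],"dr": [0,0,0],"jaw": 0.55},{"slide": [0,0.02,1.26],"dr": [0,0,0],"jaw": 0.55},{"slide": [0,0.02,1.26],"dr": [0,0,0],"jaw": 0.55}])

```text
clock: 26.7
position: [0.5456, 0.2186, 0.0108]
eef_rot: [[-0.054, 0.999, 0.001], [0.999, 0.054, 0.0], [0.0, 0.001, -1.0]]
contact_force: [0.6, -0.6, -1.3]
width: 0.0568
gripper_force: 64.2
```

Emit:
drive_tool(increments=[{"slide": [0,0,0.015],"dr": [0,0,0],"jaw": 0.55},{"slide": [0,0,0.03],"dr": [0,0,0],"jaw": 0.55},{"slide": [0,0,0.03],"dr": [0,0,0],"jaw": 0.55},{"slide": [0,0,0.03],"dr": [0,0,0],"jaw": 0.55}])

```text
clock: 27.03
position: [0.5456, 0.2185, 0.0095]
eef_rot: [[-0.054, 0.999, 0.001], [0.999, 0.054, 0.0], [-0.0, 0.001, -1.0]]
contact_force: [-0.1, 0.2, 1.5]
width: 0.0572
gripper_force: 64.3
```

Contact just begins; release and rise.

Emit:
drive_tool(increments=[{"slide": [0,0,0.01],"dr": [0,0,0],"jaw": 0.55},{"slide": [0,0,0.01],"dr": [0,0,0],"jaw": 0.7},{"slide": [0,0,0],"dr": [0,0,0],"jaw": 0.76},{"slide": [0,0,0],"dr": [0,0,0],"jaw": 0.8},{"slide": [0,0,0],"dr": [0,0,0],"jaw": 0.8},{"slide": [0,0,-0.3],"dr": [0,0,0],"jaw": 0.8},{"slide": [0,0,-0.9],"dr": [0,0,0],"jaw": 0.8},{"slide": [0,0,-1.7],"dr": [0,0,0],"jaw": 0.8},{"slide": [0,0,-2.6],"dr": [0,0,0],"jaw": 0.8},{"slide": [0,0,-3.5],"dr": [0,0,0],"jaw": 0.8},{"slide": [0,0,-4.3],"dr": [0,0,0],"jaw": 0.8},{"slide": [0,0,-4.8],"dr": [0,0,0],"jaw": 0.8}])

```text
clock: 28.03
position: [0.5463, 0.2197, 0.2061]
eef_rot: [[-0.054, 0.999, 0.005], [0.999, 0.054, 0.001], [0.001, 0.005, -1.0]]
contact_force: [1.1, -0.3, -0.3]
width: 0.0686
gripper_force: 0.0
```

```bash
python3 rk.py .5456 .2200; python3 go.py .697 .062 .2 93.1; python3 go.py .697 .062 .2 60; python3 -c "
from rig import manip;print(manip.get_state()['joint_pos'])"
```

```text
743 [0.5462 0.2201 0.0278] rim z 0.05
t 28.08 slide [-0.021 -0.092  5.301] dr [ 0.09  -0.021  0.001] rows>= 5.1 w 0.0683
t 28.08 slide [-4.161  3.507  0.251] dr [ 0.09  -0.021  0.001] rows>= 5.2 w 0.0683
t 28.08 slide [-4.161  3.507  0.251] dr [ 0.082 -0.046  5.518] rows>= 5.2 w 0.0683
[ 0.40635898  0.33603645 -1.02335462  1.58298123  0.29401522  1.37759974
 -0.59222698]
```

Emit:
drive_tool(increments=[{"slide": [-0.4,0.3,0],"dr": [0,0,0],"jaw": 0.65},{"slide": [-1.0,0.8,0],"dr": [0,0,0],"jaw": 0.65},{"slide": [-1.6,1.35,0],"dr": [0,0,0],"jaw": 0.65},{"slide": [-2.2,1.85,0.1],"dr": [0,0,0],"jaw": 0.65},{"slide": [-2.8,2.35,0.1],"dr": [0,0,0],"jaw": 0.65},{"slide": [-3.4,2.85,0.15],"dr": [0,0,0],"jaw": 0.65},{"slide": [-3.9,3.3,0.2],"dr": [0,0,0],"jaw": 0.65},{"slide": [-4.15,3.5,0.2],"dr": [0,0,0],"jaw": 0.65},{"slide": [-4.15,3.5,0.2],"dr": [0,0,0],"jaw": 0.65},{"slide": [-4.15,3.5,0.2],"dr": [0,0,0],"jaw": 0.65}])

```text
clock: 28.92
position: [0.6934, 0.0612, 0.1934]
eef_rot: [[-0.054, 0.999, -0.001], [0.999, 0.054, 0.002], [0.002, -0.001, -1.0]]
contact_force: [0.4, 1.2, 0.8]
width: 0.0555
gripper_force: 0.0
```

```bash
python3 - <<'E'
from h import *
from scipy.optimize import least_squares
s=viewer.snapshot("wrist");P=cloud(s)[s["z_map"]>0];st=manip.get_state()
q=(P-st["position"])@st["eef_rot"]
f=q[(abs(q[:,0])<.03)&(abs(abs(q[:,1])-.035)<.025)&(q[:,2]<.0)&(q[:,2]>-.1)]
print("finger tool-z lowest",np.sort(f[:,2])[::-1][:200:20].round(4),st["width"])
c=q[(abs(q[:,1])<.02)&(abs(q[:,0])<.06)&(q[:,2]<-.03)];print("palm?",len(c),np.percentile(c[:,2],[1,50,99]).round(3) if len(c) else"")
X,Y,Z=P.T
k=P[(np.hypot(X-.697,Y-.062)<.03)&(Z>.112)&(Z<.125)];print("knob",len(k),k.mean(0),Z[(np.hypot(X-.697,Y-.062)<.03)].max())
h=P[(np.hypot(X-.697,Y-.062)<.035)&(Z>.078)&(Z<.105)];r=least_squares(lambda a:np.hypot(h[:,0]-a[0],h[:,1]-a[1])-.021,[.697,.062],loss="soft_l1",f_scale=.002).x;print("head",len(h),r)
cv2.imwrite("pics/mill.png",s["img"])
E
python3 go.py .697 .062 .06 93.1
```

```text
finger tool-z lowest [-0.0284 -0.0294 -0.0303 -0.0313 -0.0317 -0.0321 -0.0327 -0.0331 -0.0336
 -0.0341] 0.055389876097086704
palm? 8669 [-0.123 -0.11  -0.097]
knob 133 [0.6977055  0.06327732 0.11717158] 0.31719443898056515
head 579 [0.69811346 0.06069779]
t 28.97 slide [-0.028  0.104  3.344] dr [-0.005 -0.016  0.019] rows>= 3.2 w 0.0554
```

View pics/mill.png

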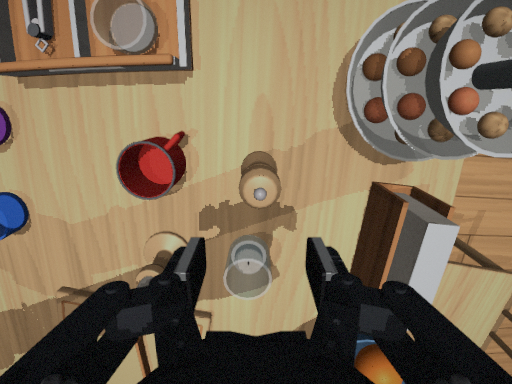

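The wrist picture shows the mill's knob at (260,193) and head around (260,188). Ramekin A is standing in the caddy at (125,25), with the tongs ring at (40,45). The depth puts the finger ends 28 mm behind the TCP at this opening, and the palm about 97 mm behind. Grasp the head with TCP z≈0.053.

Emit:
drive_tool(increments=[{"slide": [-0.04,0.13,0.5],"dr": [0,0,0],"jaw": 0.75},{"slide": [-0.04,0.13,1.1],"dr": [0,0,0],"jaw": 0.75},{"slide": [-0.04,0.13,1.8],"dr": [0,0,0],"jaw": 0.75},{"slide": [-0.04,0.13,2.4],"dr": [0,0,0],"jaw": 0.75},{"slide": [-0.04,0.13,2.9],"dr": [0,0,0],"jaw": 0.75},{"slide": [-0.04,0.13,3.25],"dr": [0,0,0],"jaw": 0.75},{"slide": [-0.04,0.13,3.45],"dr": [0,0,0],"jaw": 0.75},{"slide": [-0.04,0.13,3.52],"dr": [0,0,0],"jaw": 0.75},{"slide": [-0.04,0.13,3.52],"dr": [0,0,0],"jaw": 0.75},{"slide": [-0.04,0.13,3.52],"dr": [0,0,0],"jaw": 0.7},{"slide": [-0.04,0.13,3.52],"dr": [0,0,0],"jaw": 0.6},{"slide": [-0.04,0.13,3.52],"dr": [0,0,0],"jaw": 0.54}])

```text
clock: 29.97
position: [0.7, 0.0591, 0.0538]
eef_rot: [[-0.054, 0.999, 0.002], [0.999, 0.054, 0.0], [-0.0, 0.002, -1.0]]
contact_force: [-0.9, -0.7, 0.2]
width: 0.0462
gripper_force: 0.3
```

Emit:
drive_tool(increments=[{"slide": [0,0,0],"dr": [0,0,0],"jaw": 0.5},{"slide": [0,0,0],"dr": [0,0,0],"jaw": 0.46},{"slide": [0,0,0],"dr": [0,0,0],"jaw": 0.42},{"slide": [0,0,0],"dr": [0,0,0],"jaw": 0.38},{"slide": [0,0,0],"dr": [0,0,0],"jaw": 0.34}])

```text
clock: 30.38
position: [0.6995, 0.0591, 0.0538]
eef_rot: [[-0.054, 0.999, 0.001], [0.999, 0.054, -0.0], [-0.0, 0.001, -1.0]]
contact_force: [-3.0, -0.9, 5.9]
width: 0.0399
gripper_force: 59.6
```

Emit:
drive_tool(increments=[{"slide": [0,0,-0.1],"dr": [0,0,0],"jaw": 0.34},{"slide": [0,0,-0.4],"dr": [0,0,0],"jaw": 0.34},{"slide": [0,0,-0.9],"dr": [0,0,0],"jaw": 0.34},{"slide": [0,0,-1.5],"dr": [0,0,0],"jaw": 0.34},{"slide": [0,0,-2.1],"dr": [0,0,0],"jaw": 0.34},{"slide": [0,0,-2.6],"dr": [0,0,0],"jaw": 0.34},{"slide": [0,0,-2.9],"dr": [0,0,0],"jaw": 0.34},{"slide": [0,0,-3.0],"dr": [0,0,0],"jaw": 0.34},{"slide": [0,0,-3.0],"dr": [0,0,0],"jaw": 0.34}])

```text
clock: 31.13
position: [0.6998, 0.059, 0.1735]
eef_rot: [[-0.054, 0.999, 0.002], [0.999, 0.054, -0.0], [-0.0, 0.002, -1.0]]
contact_force: [-1.3, 0.2, -2.4]
width: 0.0399
gripper_force: 60.8
```

```bash
python3 go.py .5365 .3816 .17 93.1
```

```text
t 31.13 slide [ 8.272 -3.644  0.08 ] dr [ 0.016  0.001 -0.005] rows>= 8.7 w 0.0399
```

Emit:
drive_tool(increments=[{"slide": [0.4,-0.18,0],"dr": [0,0,0],"jaw": 0.34},{"slide": [1.1,-0.48,0],"dr": [0,0,0],"jaw": 0.34},{"slide": [1.9,-0.84,0],"dr": [0,0,0],"jaw": 0.34},{"slide": [2.7,-1.19,0],"dr": [0,0,0],"jaw": 0.34},{"slide": [3.5,-1.54,0],"dr": [0,0,0],"jaw": 0.34},{"slide": [4.3,-1.9,0],"dr": [0,0,0],"jaw": 0.34},{"slide": [5.1,-2.25,0],"dr": [0,0,0],"jaw": 0.34},{"slide": [5.9,-2.6,0],"dr": [0,0,0],"jaw": 0.34},{"slide": [6.7,-2.95,0],"dr": [0,0,0],"jaw": 0.34},{"slide": [7.4,-3.26,0],"dr": [0,0,0],"jaw": 0.34},{"slide": [8.0,-3.53,0],"dr": [0,0,0],"jaw": 0.34},{"slide": [8.25,-3.64,0],"dr": [0,0,0],"jaw": 0.34}])

```text
clock: 32.13
position: [0.5309, 0.3853, 0.171]
eef_rot: [[-0.061, 0.998, -0.004], [0.998, 0.061, 0.001], [0.001, -0.004, -1.0]]
contact_force: [0.1, 0.4, -1.7]
width: 0.0398
gripper_force: 60.8
```

Emit:
drive_tool(increments=[{"slide": [0,0,0],"dr": [0,0,0],"jaw": 0.34},{"slide": [0,0,0.2],"dr": [0,0,0],"jaw": 0.34},{"slide": [0,0,0.4],"dr": [0,0,0],"jaw": 0.34},{"slide": [0,0,0.5],"dr": [0,0,0],"jaw": 0.34},{"slide": [0,0,0.5],"dr": [0,0,0],"jaw": 0.34},{"slide": [0,0,0.5],"dr": [0,0,0],"jaw": 0.34}])

```text
clock: 32.63
position: [0.537, 0.3789, 0.1516]
eef_rot: [[-0.051, 0.999, -0.001], [0.999, 0.051, -0.001], [-0.001, -0.001, -1.0]]
contact_force: [0.0, 0.9, -1.5]
width: 0.0397
gripper_force: 60.8
```

```bash
python3 go.py .5365 .3816 .063 93.1;python3 - <<'E'
from h import *
t=viewer.snapshot("scene");s=viewer.snapshot("wrist")
cv2.imwrite("pics/millcarry.png",np.hstack([cv2.resize(t["img"][70:230,250:410],(400,400),interpolation=cv2.INTER_CUBIC),cv2.resize(s["img"],(400,400))]))
E
```

```text
t 32.63 slide [ 0.071 -0.007  2.214] dr [-0.01   0.011 -0.027] rows>= 2.1 w 0.0397
```

View pics/millcarry.png

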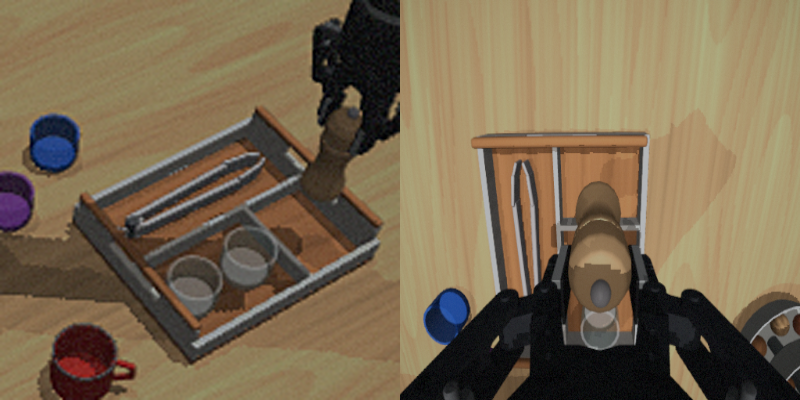

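The left crop shows the tongs lying lengthwise in the long compartment, both ramekins in the large one, and the mill hanging over the small one, knob at (353,112). I'll check its tilt by slicing the cloud before lowering.

```bash
cat > tilt.py <<'E'
from h import *
from scipy.optimize import least_squares
p=manip.get_state()["position"];b=p[2]-.0538
for n in("wrist","scene"):
    s=viewer.snapshot(n);P=cloud(s)[s["z_map"]>0];d=P-[p[0],p[1],b]
    for z0,z1,r in((.004,.014,.023),(.030,.048,.016),(.080,.096,.021)):
        q=d[(np.hypot(d[:,0],d[:,1])<r+.012)&(d[:,2]>z0)&(d[:,2]<z1)]
        if len(q)>15: print(n,z0,len(q),least_squares(lambda a:np.hypot(q[:,0]-a[0],q[:,1]-a[1])-r,[0,0],loss="soft_l1",f_scale=.001).x.round(4))
E
python3 tilt.py
```

```text
wrist 0.004 178 [-0.0015  0.0028]
wrist 0.03 363 [-0.0008  0.0033]
wrist 0.08 1273 [0.0002 0.0031]
scene 0.004 50 [-0.002   0.0047]
scene 0.03 64 [-0.0013  0.0045]
scene 0.08 96 [0.0005 0.0042]
```

Emit:
drive_tool(increments=[{"slide": [0.05,0,0.2],"dr": [0,0,0],"jaw": 0.34},{"slide": [0.05,0,0.5],"dr": [0,0,0],"jaw": 0.34},{"slide": [0.05,0,0.9],"dr": [0,0,0],"jaw": 0.34},{"slide": [0.05,0,1.3],"dr": [0,0,0],"jaw": 0.34},{"slide": [0.05,0,1.65],"dr": [0,0,0],"jaw": 0.34},{"slide": [0.05,0,1.9],"dr": [0,0,0],"jaw": 0.34},{"slide": [0.05,0,2.05],"dr": [0,0,0],"jaw": 0.34},{"slide": [0.05,0,2.13],"dr": [0,0,0],"jaw": 0.34},{"slide": [0.05,0,2.17],"dr": [0,0,0],"jaw": 0.34},{"slide": [0.05,0,2.17],"dr": [0,0,0],"jaw": 0.34},{"slide": [0.05,0,2.17],"dr": [0,0,0],"jaw": 0.34}])

```text
clock: 33.75
position: [0.5365, 0.383, 0.0664]
eef_rot: [[-0.054, 0.999, 0.001], [0.999, 0.054, 0.001], [0.001, 0.001, -1.0]]
contact_force: [-0.5, 0.3, -1.7]
width: 0.0398
gripper_force: 60.8
```

Emit:
drive_tool(increments=[{"slide": [0,0,0.015],"dr": [0,0,0],"jaw": 0.34},{"slide": [0,0,0.03],"dr": [0,0,0],"jaw": 0.34},{"slide": [0,0,0.03],"dr": [0,0,0],"jaw": 0.34},{"slide": [0,0,0.03],"dr": [0,0,0],"jaw": 0.34}])

```text
clock: 34.08
position: [0.5362, 0.3826, 0.0647]
eef_rot: [[-0.054, 0.999, 0.0], [0.999, 0.054, -0.0], [-0.0, 0.0, -1.0]]
contact_force: [0.5, 0.4, -2.5]
width: 0.04
gripper_force: 60.8
```

Emit:
drive_tool(increments=[{"slide": [0,0,0.015],"dr": [0,0,0],"jaw": 0.34},{"slide": [0,0,0.03],"dr": [0,0,0],"jaw": 0.34},{"slide": [0,0,0.045],"dr": [0,0,0],"jaw": 0.34},{"slide": [0,0,0.055],"dr": [0,0,0],"jaw": 0.34},{"slide": [0,0,0.055],"dr": [0,0,0],"jaw": 0.34},{"slide": [0,0,0.055],"dr": [0,0,0],"jaw": 0.34}])

```text
clock: 34.58
position: [0.5361, 0.3826, 0.0622]
eef_rot: [[-0.054, 0.999, -0.0], [0.999, 0.054, -0.0], [-0.0, -0.0, -1.0]]
contact_force: [-0.2, 0.7, -1.6]
width: 0.0399
gripper_force: 60.8
```

Emit:
drive_tool(increments=[{"slide": [0,0,0.015],"dr": [0,0,0],"jaw": 0.34},{"slide": [0,0,0.025],"dr": [0,0,0],"jaw": 0.34},{"slide": [0,0,0.025],"dr": [0,0,0],"jaw": 0.34},{"slide": [0,0,0.025],"dr": [0,0,0],"jaw": 0.34}])

```text
clock: 34.92
position: [0.5362, 0.3829, 0.0618]
eef_rot: [[-0.054, 0.999, 0.0], [0.999, 0.054, 0.0], [0.0, 0.0, -1.0]]
contact_force: [-0.9, 0.4, 2.7]
width: 0.0399
gripper_force: 61.1
```

Standing on the floor. Release slowly, rise and move clear.

Emit:
drive_tool(increments=[{"slide": [0,0,0],"dr": [0,0,0],"jaw": 0.5},{"slide": [0,0,0],"dr": [0,0,0],"jaw": 0.54},{"slide": [0,0,0],"dr": [0,0,0],"jaw": 0.6},{"slide": [0,0,0],"dr": [0,0,0],"jaw": 0.7},{"slide": [0,0,0],"dr": [0,0,0],"jaw": 0.7},{"slide": [0,0,-0.2],"dr": [0,0,0],"jaw": 0.7},{"slide": [0,0,-0.6],"dr": [0,0,0],"jaw": 0.7},{"slide": [0,0,-1.2],"dr": [0,0,0],"jaw": 0.7},{"slide": [0,0,-2.0],"dr": [0,0,0],"jaw": 0.7},{"slide": [0,0,-2.8],"dr": [0,0,0],"jaw": 0.7},{"slide": [0,0,-3.6],"dr": [0,0,0],"jaw": 0.7},{"slide": [0,0,-4.0],"dr": [0,0,0],"jaw": 0.7}])

```text
clock: 35.92
position: [0.5369, 0.3844, 0.2278]
eef_rot: [[-0.054, 0.999, 0.006], [0.999, 0.054, 0.004], [0.004, 0.006, -1.0]]
contact_force: [-0.4, 0.5, -0.1]
width: 0.0596
gripper_force: 0.0
```

Emit:
drive_tool(increments=[{"slide": [-0.6,0,0],"dr": [0,0,0],"jaw": 0.7},{"slide": [-1.4,0,0],"dr": [0,0,0],"jaw": 0.7},{"slide": [-2.3,0,0],"dr": [0,0,0],"jaw": 0.7},{"slide": [-3.2,0,0],"dr": [0,0,0],"jaw": 0.7},{"slide": [-4.1,0,0],"dr": [0,0,0],"jaw": 0.7},{"slide": [-5.0,0,0],"dr": [0,0,0],"jaw": 0.7},{"slide": [-5.9,0,0],"dr": [0,0,0],"jaw": 0.7},{"slide": [-6.8,0,0],"dr": [0,0,0],"jaw": 0.7},{"slide": [-7.4,0,0],"dr": [0,0,0],"jaw": 0.7},{"slide": [-7.6,0,0],"dr": [0,0,0],"jaw": 0.7},{"slide": [-7.6,0,0],"dr": [0,0,0],"jaw": 0.7},{"slide": [-7.6,0,0],"dr": [0,0,0],"jaw": 0.7}])

```text
clock: 36.92
position: [0.5525, 0.0803, 0.2224]
eef_rot: [[-0.054, 0.999, 0.001], [0.999, 0.054, 0.001], [0.001, 0.001, -1.0]]
contact_force: [-0.0, 1.2, 0.1]
width: 0.0596
gripper_force: 0.0
```

```bash
python3 - <<'E'
from h import *
s=viewer.snapshot("top");t=viewer.snapshot("scene")
cv2.imwrite("pics/fin.png",np.hstack([cv2.resize(s["img"][50:290,20:310],(400,331)),cv2.resize(t["img"][90:290,180:422],(400,331),interpolation=cv2.INTER_CUBIC)]))
a=np.radians(3.15);M=np.array([[np.cos(a),-np.sin(a),0],[np.sin(a),np.cos(a),0],[0,0,1]])
for n,v in(("top",s),("scene",t)):
    P=cloud(v)[v["z_map"]>0];L=(P-[.492,.301,0])@M
    q=L[(L[:,0]>-.1)&(L[:,0]<-.02)&(abs(L[:,1])<.121)&(L[:,2]>.018)&(L[:,2]<.06)];print(n,"tongs",len(q),q.min(0).round(3),q.max(0).round(3),np.percentile(q[:,2],95).round(4))
    k=L[(L[:,0]>0)&(L[:,1]>.04)&(L[:,1]<.12)&(L[:,0]<.1)&(L[:,2]>.118)&(L[:,2]<.2)];print("knob",k.mean(0) if len(k) else 0,k[:,2].max() if len(k) else 0)
    r=L[(L[:,0]>0)&(L[:,0]<.1)&(L[:,1]>-.12)&(L[:,1]<.03)&(L[:,2]>.045)&(L[:,2]<.06)];print("rims",np.percentile(r,[1,50,99],axis=0).round(3).tolist())
st=manip.get_state();print(st["clock"],st["position"],np.abs(st["dq"]).max())
E
```

```text
top tongs 733 [-0.075 -0.1    0.018] [-0.042  0.105  0.035] 0.0326
knob [0.04613989 0.0803084  0.12478524] 0.12987233738880147
rims [[0.019, -0.081, 0.045], [0.047, -0.025, 0.049], [0.078, 0.02, 0.053]]
scene tongs 267 [-0.074 -0.121  0.018] [-0.04  0.12  0.06] 0.0316
knob [0.04861692 0.08128786 0.12411878] 0.1287666586862986
rims [[0.02, -0.114, 0.045], [0.049, -0.046, 0.049], [0.08, 0.02, 0.055]]
37.0167 [0.55218503 0.08184107 0.22203281] 0.00967248038447095
```

View pics/fin.png

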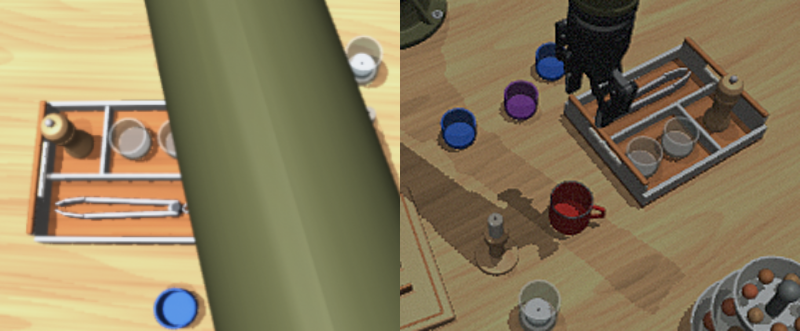

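The final pictures show everything seated: tongs along the long compartment (left image 120,207), both ramekins at (130,137) and (170,140), and the mill upright at (60,130). Measured tops are 0.032 m for the tongs, 0.050 m for the ramekins (wrist view) and 0.128 m for the mill, which match resting on the floor. Handing in.

```bash
python3 -c "
from rig import ticket;print(ticket.hand_in())"
```

```text
the job is handed in; nothing more can be done
None
```

I handed the job in at about 37 s: the tongs, both ramekins and the pepper mill all rest on the caddy floor in their compartments, and I never touched the items that were to stay. The hand-in returned no verdict.

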